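# Set up a glaze colour check on a sample slide

### The arm

A 6-joint arm with a two-finger parallel gripper is mounted at the origin on the work surface. World frame = base frame: x ahead of the robot, y to its left, z up, the work surface at z = 0. Lengths are in m, angles in rad, forces in N, time in s.
With the tool pointing down it reaches from about 0.225 to 0.875 m from the base axis. Payload 3.4 kg.
Tool frame: the origin (TCP) lies midway between the tips of the shut fingers; the grasp point (between the pads) lies 19 mm behind it (env.grasp_offset is the distance from the TCP to the grasp point, in m); x points along the fingers, y is the direction in which the jaws open and shut, and the axes are right-handed (so a half turn about x gives the same grasp; the last joint's range is limited). The gripper opens to 85 mm and grips with 20 to 120 N. Pads are 22 mm wide; open, the fingers measure 114 mm over their backs; the gripper's body (76 mm by 85 mm) begins 54 mm behind the grasp point. The pads swing forward as they close: fully open they stand 13 mm farther back than shut.
Start: joints at [-1.407, 0.276, 1.505, -0, 1.361, -0.121], TCP at [0.162, -0.552, 0.231] pointing down, gripper open.
Joint ranges: [-2.89, 2.89], [-0.75, 2.08], [0.22, 2.7], [-1.18, 4.32], [0.11, 2.71], [-2.7, 2.7]. Speed limits (rad/s): [2.57, 2.57, 3.14, 3.14, 3.14, 3.14].

### API

Orientations are given as a rotation vector (axis times angle).
In Python, from cell import env gives the robot as it stands.
- The arm moves only by the tool carry_out, never from a script. Its arguments are lists of equal length, an entry for each row: "xyz": the shift along the tool's x, y, z in units of 200 mm (1.0 is 200 mm), a list of three; "spin": the turn about the tool's x in units of 2 pi rad (1.0 is 2 pi rad); "grip": the opening, from 0 (shut) to 1 (fully open). In form: {"xyz": [[x, y, z], ...], "spin": [spin, ...], "grip": [grip, ...]}. A call has 1 to 8 rows; each row shifts and turns the commanded pose from where the row before left it, along the tool's axes as they then stand; what a row does not reach is not made up. A row lasts 1/12 s, in which the tool goes at most 41.7 mm and 7.16 degrees, less where a joint would pass 70% of its speed; a pose out of reach is approached as far as the arm can. A call with a number of a shift or a turn outside -1 to 1 is refused whole. A call with a gripper value outside its range is refused whole. The fingers move at their own pace and stop on an object; "force" is the grip in N (left out, the last holds). Time passes only in rows, so rows that do not move let the fingers close. It gives the time, the measured TCP pose, the force and the opening at its end, in the units of the state.
- env.sense(): the state, without advancing time (a new reading comes with each control period).
- env.grab_frame(name): name is "scene" or "top" or "wrist"; returns the picture (420x560x3 uint8, red, green, blue); there is no depth.
- env.camera_model(name): a dict with "fovy" (degrees; the focal length in pixels is half the picture's height over the tangent of half this angle, whatever the lens; pixels are square), "cx", "cy" (the principal point, pixels), "rvec" (rotation vector, rad) and "tvec" (3), from world to camera coordinates, as OpenCV has them. Camera axes: x right, y down, z forward; pixel columns grow to the right and rows downward; lengths in m; the calibration is good to about 2 mm. A picture is of the moment at which its call begins: read the wrist's pose just before it. camera_model takes no time and is no camera call; for the wrist camera it gives the pose at the moment of the call.
- env.hand_in(): hands the job in, once; it reports no verdict.
The state is a dict: "time_s": time; "joints": joint angles; "dq": joint speeds; "effort": joint torques, N m; "ee_pos": TCP position; "tool_rot": TCP orientation; "ft_force": force on the tool from outside, world axes, zero at the start; "wrist_torque": the same for the moment, N m; "grip_width": finger opening in m.
Only numpy, scipy, OpenCV 4.12 (cv2) and the standard library are available. Lean on these libraries where they do the work, as an engineer would, in place of code of your own. Each camera call takes 0.05 s, during which the arm holds its last target.

### The job

Put every glaze test button from the blue pocket tray into the white carriage's wells, one to a well, glazed face up, filling from the well nearest the bridge without leaving a gap, and ease the colour reader out of its foam by tilting it up at the orange, finger-notch end first, then turn it over and lay it, measuring window down, in the seat on top of the bridge. With all of them in place and the carriage still out, slide the carriage by its red grip under the bridge, fully home against its end stop. Leave the other things on the bench where they are.

Things in the scene. Friction and masses are not known exactly. Their poses are not given: they have to be found in the camera images.
- reader: Colour reader: grey rigid block 84 x 58 x 36 mm (x, y, z), about 0.17 kg, with an orange cap on one end (+x). Starts packed in the foam, measuring window (white spot in a black ring, centre of the +z face) up, display (-z face) down. Origin: centre of the display face; x points to the orange end, z out of the window face. Window down means z points down. It stands steadily on either end.
- reader_window (a point): Centre of the reader's window face, at (0, 0, 36 mm) in the reader's frame; same axes as the reader.
- reader_heel (a point): Middle of the edge between the display face and the end without orange, at (-42, 0, 0 mm) in the reader's frame: the edge the reader tilts about when its orange end is lifted.
- foam_case: Fixed case half with firm dark foam, 172 x 152 mm; foam top 30 mm, yellow cutout floor 12 mm above the bench. The cutout, 87 x 61 mm, 18 mm deep, is centred on the origin, length along x; the reader in it stands 18 mm proud, orange end at +x (x = 42 mm). A foam block stops that end (|y| < 30, x from 43 mm). Origin: centre of the case on the bench; z up.
- pocket_heel (a point): Where the reader's heel edge lies when packed, at (-42, 0, 12 mm) in the foam_case frame. Finger notches, open down to the yellow floor, lie on both sides of the reader's orange half: x from 0 to 70 mm, |y| from 30 to 66 mm in the foam_case frame.
- station: Fixed sample-slide station, base 86 x 367 mm along its y; origin on the bench at the base's centre line, 33 mm to +y of mid length; z up. Aluminium bridge (74 x 107 mm in x, y) over the rail at y = +100 mm, top face 54 mm above the bench. The carriage runs along +y under it; nothing on the bridge reaches above 58 mm.
- seat (a point): Centre of the reading seat on the bridge's top face, (0, 100, 54 mm) in the station frame; axes as station. Rims 4 mm high bound the seat: across both ends, 46.5 mm to either side along y, and short ones (10 mm to either side along y) at x = +-33 mm. The reader's 84 mm length goes along the station's y, either way round, with 4 mm of play on every side.
- carriage (a joint): Travel of the white carriage in m along the station's +y: 0 fully out, 0.13 at the end stop under the bridge. Starts between 0 and 0.03. Friction about 1.2 N; it stays where it is left.
- well1 (a point): Centre of the floor of well 1 of the carriage (nearest the bridge); it moves with the carriage, axes as station. Each well is 32 mm square and 5 mm deep, floor 20 mm above the bench, rim 25 mm; wells are 42 mm apart along y.
- well2 (a point): Centre of the floor of well 2 of the carriage (the second); it moves with the carriage, axes as station. Each well is 32 mm square and 5 mm deep, floor 20 mm above the bench, rim 25 mm; wells are 42 mm apart along y.
- well3 (a point): Centre of the floor of well 3 of the carriage (the third); it moves with the carriage, axes as station. Each well is 32 mm square and 5 mm deep, floor 20 mm above the bench, rim 25 mm; wells are 42 mm apart along y.
- well4 (a point): Centre of the floor of well 4 of the carriage (nearest the red grip); it moves with the carriage, axes as station. Each well is 32 mm square and 5 mm deep, floor 20 mm above the bench, rim 25 mm; wells are 42 mm apart along y.
- carriage_grip (a point): Centre of the carriage's red upright grip, 34 (x) x 14 (y) x 30 mm high, top 55 mm above the bench, 36 mm to -y of well 4; it moves with the carriage, axes as station. From above it can be pinched across its 34 mm or its 14 mm.
- tray: Fixed blue pocket tray, 118 x 174 x 12 mm, with six square pockets 32 mm wide and 6 mm deep (floor 6 mm above the bench) centred at x = +-28 mm, y = -56, 0, 56 mm in its frame. Origin: centre on the bench; z up.
- button0: Glaze test button with teal glaze on top: flat round disc, 26 mm diameter, 14 mm thick, about 16 g, bare buff clay below. Origin: centre of its underside; z points out of the glazed face. Two to four of the six buttons are present, each in a pocket of the tray, standing 8 mm above the tray.
- button1: Glaze test button with brick red glaze on top: flat round disc, 26 mm diameter, 14 mm thick, about 16 g, bare buff clay below. Origin: centre of its underside; z points out of the glazed face. Two to four of the six buttons are present, each in a pocket of the tray, standing 8 mm above the tray.
- button2: Glaze test button with blue glaze on top: flat round disc, 26 mm diameter, 14 mm thick, about 16 g, bare buff clay below. Origin: centre of its underside; z points out of the glazed face. Two to four of the six buttons are present, each in a pocket of the tray, standing 8 mm above the tray.
- button3: Glaze test button with ochre glaze on top: flat round disc, 26 mm diameter, 14 mm thick, about 16 g, bare buff clay below. Origin: centre of its underside; z points out of the glazed face. Two to four of the six buttons are present, each in a pocket of the tray, standing 8 mm above the tray.
- button4: Glaze test button with off-white glaze on top: flat round disc, 26 mm diameter, 14 mm thick, about 16 g, bare buff clay below. Origin: centre of its underside; z points out of the glazed face. Two to four of the six buttons are present, each in a pocket of the tray, standing 8 mm above the tray.
- button5: Glaze test button with black glaze on top: flat round disc, 26 mm diameter, 14 mm thick, about 16 g, bare buff clay below. Origin: centre of its underside; z points out of the glazed face. Two to four of the six buttons are present, each in a pocket of the tray, standing 8 mm above the tray.
- glaze_jar: Bystander: closed glass jar, 60 mm diameter, 75 mm high.
- calipers: Bystander: steel calipers about 190 mm long lying flat.
- kidney_scraper: Bystander: flat wooden kidney scraper, 150 x 50 x 5 mm, lying on the bench.
- brush: Bystander: brush lying on the bench.
Things that resemble listed ones, but are neither listed nor needed, are in the scene too. What is shaped like the reader but brown or green is not meant.

How it is judged:
On the way, in this order (a step that is already met when the one before it is completed fails the run):
1. the reader's orange end is lifted at least 17 degrees while its other end is still down in the foam cutout (angle between reader's own z axis and vertical above 0.3 rad and z of reader_heel in the frame of pocket_heel below 0.014 m and horizontal distance between reader_heel and pocket_heel below 0.03 m), for 0.05 s.
2. every button lies in a well and the reader lies window down in the seat, with the carriage still out ((distance between button0 and well1 below 0.007 m or distance between button0 and well2 below 0.007 m or distance between button0 and well3 below 0.007 m or distance between button0 and well4 below 0.007 m) and (distance between button1 and well1 below 0.007 m or distance between button1 and well2 below 0.007 m or distance between button1 and well3 below 0.007 m or distance between button1 and well4 below 0.007 m) and (distance between button2 and well1 below 0.007 m or distance between button2 and well2 below 0.007 m or distance between button2 and well3 below 0.007 m or distance between button2 and well4 below 0.007 m) and (distance between button3 and well1 below 0.007 m or distance between button3 and well2 below 0.007 m or distance between button3 and well3 below 0.007 m or distance between button3 and well4 below 0.007 m) and (distance between button4 and well1 below 0.007 m or distance between button4 and well2 below 0.007 m or distance between button4 and well3 below 0.007 m or distance between button4 and well4 below 0.007 m) and (distance between button5 and well1 below 0.007 m or distance between button5 and well2 below 0.007 m or distance between button5 and well3 below 0.007 m or distance between button5 and well4 below 0.007 m) and angle between each of button0, button1, button2, button3, button4, button5's own z axis and vertical below 0.25 rad and distance between any of button0, button1, button2, button3, button4, button5 and well1 below 0.007 m and distance between any of button0, button1, button2, button3, button4, button5 and well2 below 0.007 m and (distance between any of button0, button1, button2, button3, button4, button5 and well3 below 0.007 m or not (distance between any of button0, button1, button2, button3, button4, button5 and well4 below 0.007 m)) and angle between reader's own z axis and vertical above 3.04 rad and distance between reader_window and seat below 0.009 m and angle between the x axis of reader and the y axis of station, either way round below 0.2 rad and value of joint carriage below 0.09 m), for 0.2 s.
3. the carriage is fully home (value of joint carriage above 0.125 m), for 0.2 s.
At the end, for the whole second after the job is handed in: Every button flat in a well, glazed face up (within 7 mm of its floor centre), one to a well, no gap from well 1 on; reader window down, level within 6 degrees, in the seat (window within 9 mm of its centre, length along it within 11 degrees); carriage within 5 mm of its end stop; all at rest ((distance between button0 and well1 below 0.007 m or distance between button0 and well2 below 0.007 m or distance between button0 and well3 below 0.007 m or distance between button0 and well4 below 0.007 m) and (distance between button1 and well1 below 0.007 m or distance between button1 and well2 below 0.007 m or distance between button1 and well3 below 0.007 m or distance between button1 and well4 below 0.007 m) and (distance between button2 and well1 below 0.007 m or distance between button2 and well2 below 0.007 m or distance between button2 and well3 below 0.007 m or distance between button2 and well4 below 0.007 m) and (distance between button3 and well1 below 0.007 m or distance between button3 and well2 below 0.007 m or distance between button3 and well3 below 0.007 m or distance between button3 and well4 below 0.007 m) and (distance between button4 and well1 below 0.007 m or distance between button4 and well2 below 0.007 m or distance between button4 and well3 below 0.007 m or distance between button4 and well4 below 0.007 m) and (distance between button5 and well1 below 0.007 m or distance between button5 and well2 below 0.007 m or distance between button5 and well3 below 0.007 m or distance between button5 and well4 below 0.007 m) and angle between each of button0, button1, button2, button3, button4, button5's own z axis and vertical below 0.25 rad and distance between any of button0, button1, button2, button3, button4, button5 and well1 below 0.007 m and distance between any of button0, button1, button2, button3, button4, button5 and well2 below 0.007 m and (distance between any of button0, button1, button2, button3, button4, button5 and well3 below 0.007 m or not (distance between any of button0, button1, button2, button3, button4, button5 and well4 below 0.007 m)) and angle between reader's own z axis and vertical above 3.04 rad and distance between reader_window and seat below 0.009 m and angle between the x axis of reader and the y axis of station, either way round below 0.2 rad and linear speed of each of reader, button0, button1, button2, button3, button4, button5 below 0.02 m/s and value of joint carriage above 0.125 m); the robot touches nothing.
It fails at once if a bystander on the bench is moved more than 3 cm (distance of any of glaze_jar, calipers, kidney_scraper, brush from where it was at the start of the episode above 0.03 m).
Of button0, button1, button2, button3, button4, button5 only 2 to 4 are there at a start; the rules pass over those that are not, and their reading is None.
At some moment in a run one of button0, button1, button2, button3, button4, button5 may be knocked a few centimetres aside while the robot is not near it.
Once in a run the grip may slacken for a moment while it holds something.
It also fails if it takes over 210 s, if anything falls off the work surface, if the arm or the gripper's body presses on something with over 40 N, if the wrist force passes 120 N, or if a joint passes its speed limit or range.

## Working session

There is one attempt and no reset: what is moved stays moved. The work goes in short steps, Python scripts to look and compute and a tool call to move; the robot and the scene stay as the last step left them, time stands still between calls to the robot, and variables do not carry over. Pictures are saved under pics/ and viewed, and the job is handed in when it is done.

Besides the shell and the picture viewer there is one more tool, called after "Emit:" as name([rows], argument=value, ...), one row to a line, values as JSON. carry_out: Moves the arm, as the interface text tells. Its arguments: {"type":"object","properties":{"xyz":{"type":"array"},"spin":{"type":"array"},"grip":{"type":"array"},"force":{"type":"number"}},"required":["xyz","spin","grip"]}

```bash
ls; mkdir -p pics
python3 - <<'E'
from cell import env
import cv2
s=env.sense(); print(s)
print(env.grasp_offset)
for n in ["scene","top","wrist"]:
    print(n,env.camera_model(n)); cv2.imwrite(f"pics/a_{n}.png",env.grab_frame(n)[:,:,::-1])
E
```

```text
pics
{'time_s': 0.0, 'joints': array([-1.40702362e+00,  2.76605198e-01,  1.50613079e+00,  1.51787900e-05,
        1.36070627e+00, -1.20993079e-01]), 'dq': array([-0.00043509, -0.00068609,  0.0003897 , -0.00072463, -0.00148033,
       -0.00158469]), 'effort': array([ 1.64045182e-04, -4.16766572e+01, -2.45802712e+01, -3.77237177e-05,
        1.11554601e-02,  1.17246466e-05]), 'ee_pos': array([ 0.16145341, -0.5513172 ,  0.23043483]), 'tool_rot': array([ 2.06946226,  0.29859714, -2.06951394]), 'ft_force': array([-0.50254336, -0.51072939, -0.16345254]), 'wrist_torque': array([ 0.04668746, -0.02280931, -0.05207074]), 'grip_width': 0.08516314158767288}
0.0187
scene {'fovy': 55.987324609751845, 'cx': 287.100283522425, 'cy': 210.53674366910707, 'rvec': array([ 2.37057974,  0.69889568, -0.26712954]), 'tvec': array([-0.44819428, -0.15538693,  1.39778404])}
top {'fovy': 49.09531798302683, 'cx': 275.3145694484918, 'cy': 212.0583550294606, 'rvec': array([ 2.20972439, -2.15413002,  0.06576578]), 'tvec': array([0.00864828, 0.52202978, 1.47299873])}
wrist {'fovy': 66.95499820807103, 'cx': 280.78982806569456, 'cy': 211.0095824706752, 'rvec': array([-2.32056997,  1.73773503,  0.25680029]), 'tvec': array([-0.57276412, -0.03855767,  0.37954161])}
```

View pics/a_scene.png

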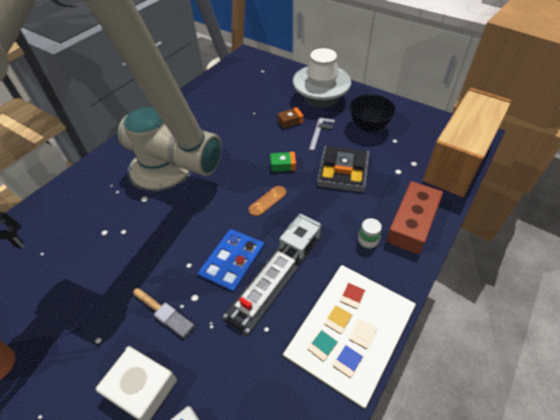

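View pics/a_top.png

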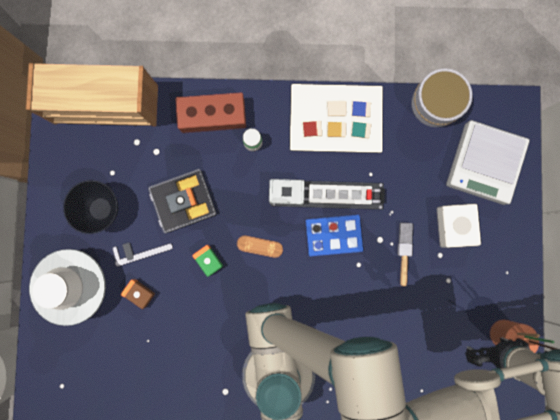

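View pics/a_wrist.png

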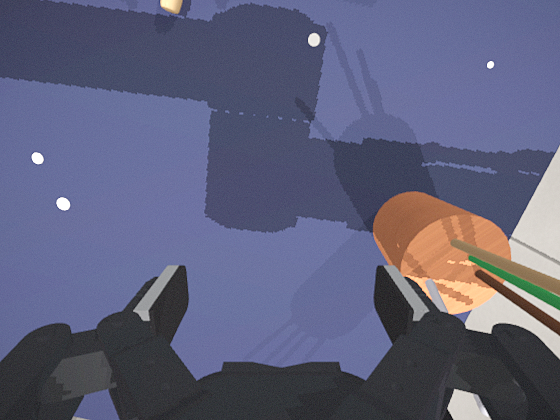

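```bash
cat > h.py <<'E'
import numpy as np, cv2
from cell import env
from scipy.spatial.transform import Rotation as R
def cam(n):
    m=env.camera_model(n); f=210/np.tan(np.radians(m['fovy']/2))
    K=np.array([[f,0,m['cx']],[0,f,m['cy']],[0,0,1]])
    return K,R.from_rotvec(m['rvec']).as_matrix(),np.array(m['tvec'])
def ray(c,uv,z):
    K,Rm,t=c; d=Rm.T@np.linalg.solve(K,[uv[0],uv[1],1]); o=-Rm.T@t
    return o+d*(z-o[2])/d[2]
def proj(c,p):
    K,Rm,t=c; q=K@(Rm@np.array(p)+t); return q[:2]/q[2]
def tri(c1,u1,c2,u2):
    P1=c1[0]@np.c_[c1[1],c1[2]];P2=c2[0]@np.c_[c2[1],c2[2]]
    X=cv2.triangulatePoints(P1,P2,np.array(u1,float).reshape(2,1),np.array(u2,float).reshape(2,1))[:,0]; return X[:3]/X[3]
def bgr(p): return cv2.imread(p)
def crop(p,x0,y0,x1,y1,out,k=5):
    i=cv2.imread(p)[y0:y1,x0:x1]; cv2.imwrite(out,cv2.resize(i,None,fx=k,fy=k,interpolation=cv2.INTER_CUBIC))
E
python3 - <<'E'
from h import *
crop('pics/a_top.png',140,160,260,240,'pics/b1.png',6)
crop('pics/a_top.png',260,165,400,265,'pics/b2.png',5)
for u in [(180,200),(287,192),(332,235),(280,380),(372,194)]: print(u,ray(cam('top'),u,0.03).round(3))
E
```

```text
(180, 200) [0.552 0.33  0.03 ]
(287, 192) [ 0.587 -0.014  0.03 ]
(332, 235) [ 0.452 -0.162  0.03 ]
(280, 380) [-0.007 -0.006  0.03 ]
(372, 194) [ 0.587 -0.288  0.03 ]
```

View pics/b1.png

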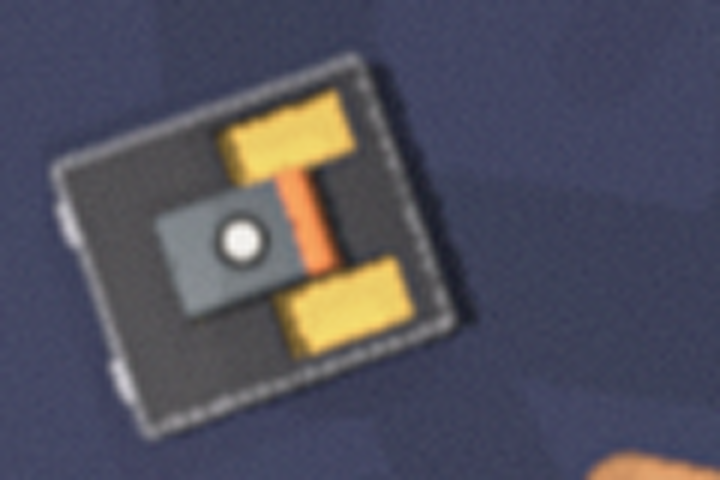

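View pics/b2.png

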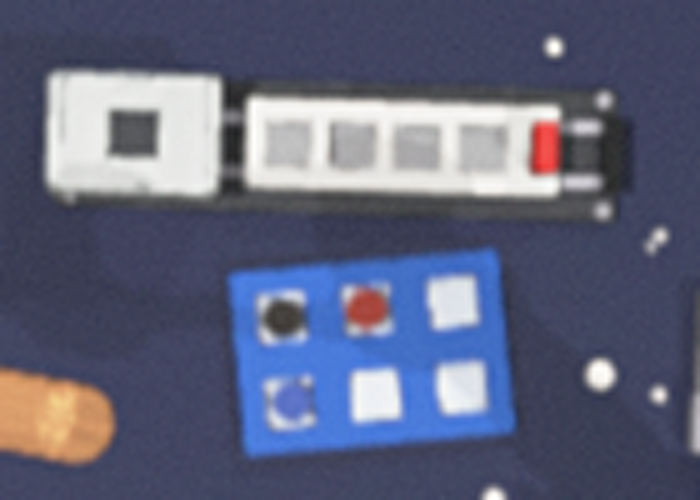

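```bash
cat >> h.py <<'E'
def pose():
    s=env.sense(); return np.array(s['ee_pos']),R.from_rotvec(s['tool_rot']).as_matrix()
def goto(p,yaw=None,n=None,lim=0.2):
    """rows needed: p = target TCP world; yaw= world angle of tool y axis (mod pi). Spin first rows together w/ translation"""
    e,M=pose(); ty=np.arctan2(M[1,1],M[0,1])
    print('TCP',e.round(4),'tooly deg',np.degrees(ty).round(2),'tilt',M[2,0].round(4), 'grip',round(env.sense()['grip_width'],4),'t',round(env.sense()['time_s'],2))
    d=M.T@(np.array(p)-e)/0.2
    print('shift units (current axes)',d.round(4),'rows>=',int(np.ceil(np.linalg.norm(d)/lim)))
    if yaw is not None:
        dy=(yaw-ty+np.pi/2)%np.pi-np.pi/2
        # tool x points down => spin about tool x positive = world yaw negative
        print('spin total',round(-dy/2/np.pi,4),'j6',env.sense()['joints'][5].round(2),'alt',round((-dy-np.sign(-dy)*np.pi)/2/np.pi,4))
def shot(n,name):
    c=cam(n); im=env.grab_frame(n)[:,:,::-1].copy(); cv2.imwrite(f'pics/{name}.png',im)
    np.savez(f'pics/{name}.npz',K=c[0],R=c[1],t=c[2]); return c,im
def load(name):
    z=np.load(f'pics/{name}.npz'); return (z['K'],z['R'],z['t']),cv2.imread(f'pics/{name}.png')
E
python3 - <<'E'
from h import *
c=cam('wrist'); e,M=pose(); o=-c[1].T@c[2]
print('cam in tool',M.T@(o-e),'cam axes in tool\n',(M.T@c[1].T).round(3)); print(M.round(3))
img=cv2.imread('pics/a_top.png'); hsv=cv2.cvtColor(img,cv2.COLOR_BGR2HSV); t=cam('top')
def cents(lo,hi,box):
    m=cv2.inRange(hsv,lo,hi); mm=np.zeros_like(m); x0,y0,x1,y1=box; mm[y0:y1,x0:x1]=m[y0:y1,x0:x1]
    cs,_=cv2.findContours(mm,cv2.RETR_EXTERNAL,cv2.CHAIN_APPROX_NONE); return sorted([(cv2.contourArea(k),cv2.minAreaRect(k)) for k in cs],key=lambda a:-a[0])[:4]
for a in cents((100,150,60),(125,255,255),(295,205,375,265)): print('blue',a)
for a in cents((0,170,100),(8,255,255),(355,170,395,210)): print('red',a)
for a in cents((5,140,150),(18,255,255),(140,160,220,240)): print('orange',a)
for a in cents((20,120,120),(32,255,255),(140,160,220,240)): print('yellow',a)
E
```

```text
cam in tool [-0.14296026 -0.0012424  -0.07192898] cam axes in tool
 [[ 0.    -0.287  0.958]
 [ 1.     0.    -0.   ]
 [-0.     0.958  0.287]]
[[-0.     0.281 -0.96 ]
 [ 0.001 -0.96  -0.281]
 [-1.    -0.001 -0.   ]]
blue (1902.5, ((333.9139709472656, 235.0532989501953), (36.848045349121094, 54.140377044677734), 84.80557250976562))
red (24.0, ((369.0, 194.5), (7.0, 4.0), 90.0))
orange (59.0, ((190.70001220703125, 196.0999755859375), (18.34120750427246, 4.427187442779541), 71.56504821777344))
yellow (179.5, ((197.15000915527344, 210.45001220703125), (10.435514450073242, 20.23857307434082), 71.56504821777344))
yellow (158.5, ((187.40724182128906, 183.1402587890625), (10.359160423278809, 20.314716339111328), 70.34617614746094))
```

Run:
```python
from h import *
goto((0.50,-0.14,0.26),np.pi/2)
```

```text
TCP [ 0.1615 -0.5514  0.2306] tooly deg -73.68 tilt -1.0 grip 0.0852 t 0.15
shift units (current axes) [-0.1443 -1.499  -2.2024] rows>= 14
spin total 0.0453 j6 -0.12 alt -0.4547
```

Emit:
carry_out([
  [-0.009, -0.094, -0.138],
  [-0.009, -0.094, -0.138],
  [-0.009, -0.094, -0.138],
  [-0.009, -0.094, -0.138],
  [-0.009, -0.094, -0.138],
  [-0.009, -0.094, -0.138],
  [-0.009, -0.094, -0.138],
  [-0.009, -0.094, -0.138],
], spin=[0, 0, 0, 0, 0, 0, 0, 0], grip=[1, 1, 1, 1, 1, 1, 1, 1])

```text
time_s: 0.82
ee_pos: [0.3318, -0.3439, 0.2456]
tool_rot: [2.069, 0.297, -2.069]
ft_force: [-0.4, -1.2, -0.2]
grip_width: 0.0854
```

Emit:
carry_out([
  [-0.009, -0.094, -0.138],
  [-0.009, -0.094, -0.138],
  [-0.009, -0.094, -0.138],
  [-0.009, -0.094, -0.138],
  [-0.009, -0.094, -0.138],
  [0, 0, 0],
  [0, 0, 0],
  [0, 0, 0],
], spin=[0, 0, 0, 0, 0, 0.015, 0.015, 0.015], grip=[1, 1, 1, 1, 1, 1, 1, 1])

```text
time_s: 1.48
ee_pos: [0.4375, -0.2155, 0.2544]
tool_rot: [-2.22, 0.0, 2.222]
ft_force: [-0.8, -0.1, 0.4]
grip_width: 0.0853
```

Run:
```python
from h import *
goto((0.50,-0.14,0.26),np.pi/2)
shot('wrist','w1')
```

```text
TCP [ 0.4375 -0.2155  0.2544] tooly deg -90.03 tilt -1.0 grip 0.0853 t 1.48
shift units (current axes) [-0.028  -0.3778 -0.3121] rows>= 3
spin total -0.0001 j6 0.97 alt 0.4999
```

View pics/w1.png

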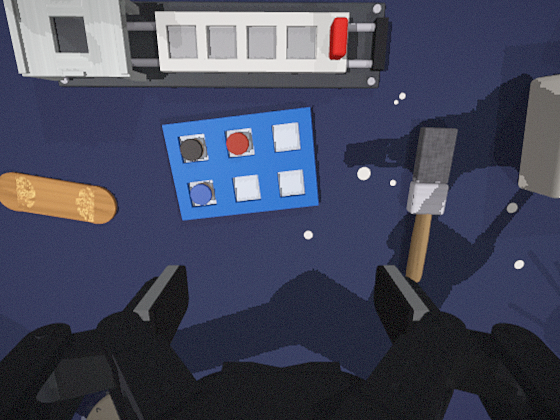

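Emit:
carry_out([
  [-0.01, -0.1, -0.1],
  [-0.01, -0.1, -0.1],
  [-0.01, -0.1, -0.1],
  [0, -0.08, -0.1],
  [0, 0, 0],
], spin=[0, 0, 0, 0, 0], grip=[1, 1, 1, 1, 1])

```text
time_s: 1.95
ee_pos: [0.5202, -0.1378, 0.2604]
tool_rot: [2.222, 0.01, -2.216]
ft_force: [0.2, -1.2, 0.4]
grip_width: 0.0854
```

Run:
```python
from h import *
goto((0.50,-0.14,0.26),np.pi/2)
shot('wrist','w2')
```

```text
TCP [ 0.5202 -0.1378  0.2604] tooly deg -89.6 tilt -1.0 grip 0.0854 t 1.95
shift units (current axes) [0.0017 0.0104 0.101 ] rows>= 1
spin total 0.0011 j6 1.17 alt -0.4989
```

View pics/w2.png

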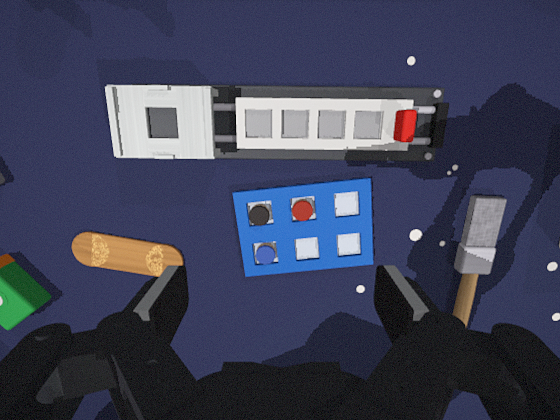

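Run:
```python
from h import *
crop('pics/w2.png',225,170,385,285,'pics/c1.png',5)
crop('pics/w2.png',95,75,255,170,'pics/c2.png',5)
crop('pics/w2.png',225,80,450,165,'pics/c3.png',3)
```

```text
(no output)
```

View pics/c1.png

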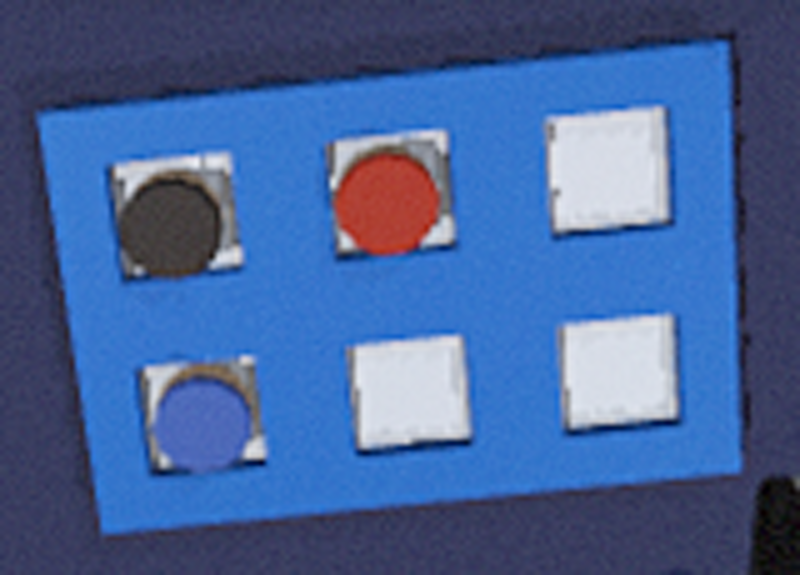

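View pics/c2.png

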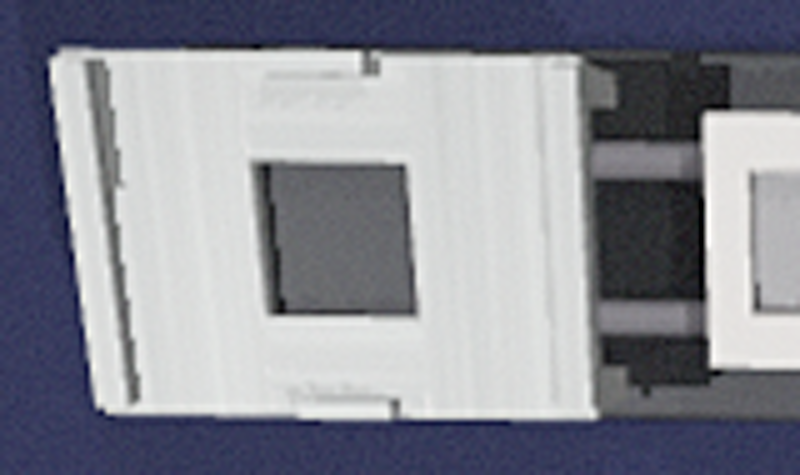

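View pics/c3.png

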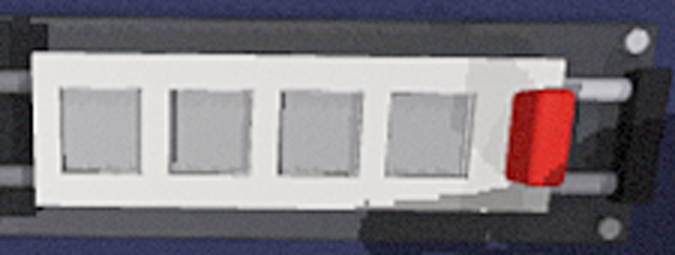

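Run:
```python
from h import *
c,im=load('w2'); hsv=cv2.cvtColor(im,cv2.COLOR_BGR2HSV)
def comps(m,box,amin=60):
    mm=np.zeros_like(m); x0,y0,x1,y1=box; mm[y0:y1,x0:x1]=m[y0:y1,x0:x1]
    cs,_=cv2.findContours(mm,cv2.RETR_EXTERNAL,cv2.CHAIN_APPROX_NONE); return [k for k in cs if cv2.contourArea(k)>amin]
print('tray')
for k in comps(cv2.inRange(hsv,(100,170,120),(115,255,255)),(225,170,385,285),2000):
    q=cv2.approxPolyDP(cv2.convexHull(k),8,True)[:,0]; P=np.array([ray(c,u,0.012) for u in q]); print(q.tolist(),P[:,:2].round(4).tolist(), np.linalg.norm(np.diff(P,axis=0),axis=1).round(4)); print('c',P.mean(0))
for nm,lo,hi in [('red',(0,160,90),(8,255,220)),('red2',(172,160,90),(180,255,220)),('blue',(113,120,100),(125,200,230)),('black',(0,0,20),(180,90,75))]:
    for k in comps(cv2.inRange(hsv,lo,hi),(235,190,330,275),120):
        (u,r)=cv2.minEnclosingCircle(k); M=cv2.moments(k); u=(M['m10']/M['m00'],M['m01']/M['m00'])
        print(nm,np.round(u,1),round(r,1),cv2.contourArea(k),ray(c,u,0.02).round(4))
g=cv2.cvtColor(im,cv2.COLOR_BGR2GRAY)
print('wells',[int(g[124,x]) for x in range(236,420,4)])
for k in comps(cv2.inRange(g,120,205),(240,105,390,142),200):
    r=cv2.minAreaRect(k); print(r,ray(c,r[0],0.02).round(4),ray(c,r[0],0.025).round(4))
```

```text
tray
[[370, 178], [371, 264], [245, 275], [233, 192]] [[0.5191, -0.2475], [0.4015, -0.2591], [0.3836, -0.0883], [0.4999, -0.076]] [0.1182 0.1718 0.117 ]
c [ 0.45099199 -0.16773803  0.012     ]
red [301.9 210.1] 10.1 278.0 [ 0.479  -0.1632  0.02  ]
black [258.8 215. ] 10.2 281.5 [ 0.4721 -0.1088  0.02  ]
wells [216, 224, 220, 181, 180, 182, 182, 180, 181, 213, 224, 236, 172, 177, 177, 181, 177, 178, 185, 224, 229, 178, 175, 175, 175, 175, 175, 151, 222, 225, 176, 175, 174, 174, 173, 177, 185, 208, 199, 198, 53, 55, 95, 99, 95, 34]
((331.5, 124.5), (29.0, 29.0), 90.0) [ 0.5833 -0.1949  0.02  ] [ 0.5834 -0.1942  0.025 ]
((295.0, 123.5), (29.0, 28.0), 90.0) [ 0.5841 -0.1524  0.02  ] [ 0.5842 -0.1522  0.025 ]
((258.0, 123.5), (29.0, 28.0), 90.0) [ 0.5838 -0.1093  0.02  ] [ 0.5839 -0.1097  0.025 ]
((371.0, 122.0), (34.0, 36.0), 90.0) [ 0.5864 -0.2407  0.02  ] [ 0.5865 -0.2393  0.025 ]
```

```bash
python3 - <<'E'
from h import *
c,im=load('w2'); 
q=[(106.4,85),(211.6,86.2),(214.4,158.4),(114.6,157.4)]
for z in (.054,.058):
    P=np.array([ray(c,u,z) for u in q])[:,:2]; print(z,P.round(4).tolist(),np.linalg.norm(np.roll(P,-1,0)-P,axis=1).round(4),P.mean(0))
# window hole corners
h=np.array([(252,163),(405,163),(418,314),(270,314)])/5+[95,75]
P=np.array([ray(c,u,.054) for u in h])[:,:2]; print(P.round(4).tolist(),P.mean(0))
t,ti=cam('top'),None
E
python3 - <<'E'
from h import *
t=cam('top')
# blue button top  pixel from crop c1
c,_=load('w2'); 
print('blue',ray(c,(203/5+225,424/5+170),.02), 'red chk',ray(c,(387/5+225,203/5+170),.02))
b2=lambda x,y:(x/5+260,y/5+165)
P=[ray(t,b2(*p),.054) for p in [(47,72),(220,70),(222,193),(50,190)]]; print(np.round(P,4), np.mean(P,0))
P=[ray(t,b2(*p),.012) for p in [(230,272),(498,250),(514,430),(247,456)]]; print(np.round(P,4), np.mean(P,0))
print([ray(t,b2(*p),.02)[:2].round(4).tolist() for p in [(283,316),(367,308),(293,402)]])
print('hole',ray(t,b2(133,134),.054))
E
```

```text
0.054 [[0.6215, 0.0437], [0.6211, -0.0645], [0.5472, -0.0635], [0.5475, 0.0458]] [0.1082 0.0739 0.1092 0.074 ] [ 0.58433846 -0.00962359]
0.058 [[0.6212, 0.0416], [0.6208, -0.0653], [0.5477, -0.0643], [0.548, 0.0437]] [0.1069 0.073  0.108  0.0732] [ 0.58441973 -0.01107711]
[[0.5997, 0.0061], [0.5999, -0.026], [0.569, -0.0261], [0.5688, 0.0057]] [ 0.58432178 -0.01007468]
blue [ 0.41747603 -0.1170802   0.02      ] red chk [ 0.47839254 -0.16381222  0.02      ]
[[ 0.6228  0.0431  0.054 ]
 [ 0.6268 -0.0668  0.054 ]
 [ 0.5483 -0.0698  0.054 ]
 [ 0.5475  0.0392  0.054 ]] [ 0.58634271 -0.01359618  0.054     ]
[[ 0.5007 -0.0783  0.012 ]
 [ 0.5194 -0.2521  0.012 ]
 [ 0.4031 -0.264   0.012 ]
 [ 0.3818 -0.0918  0.012 ]] [ 0.45123306 -0.17155799  0.012     ]
[[0.4726, -0.1127], [0.4792, -0.1668], [0.4174, -0.1202]]
hole [ 0.58449072 -0.01254774  0.054     ]
```

```bash
cat >> h.py <<'E'
def plan(p,yaw=None,n=None,grip=None):
    """print rows for a straight move of TCP to p with tool-y yaw -> yaw (rad, exact, not mod)"""
    e,M=pose(); ty=np.arctan2(M[1,1],M[0,1]); p=np.array(p,float)
    dy=0 if yaw is None else (yaw-ty+np.pi)%(2*np.pi)-np.pi
    d=p-e
    k=max(int(np.ceil(np.linalg.norm(d)/0.038)),int(np.ceil(abs(np.degrees(dy))/6.9)),1)
    n=max(k,n or 0)
    s=-dy/2/np.pi; ss=round(s/n,4); rows=[]; acc=np.zeros(3); a=0; M0=M
    for i in range(n):
        Mi=M0@R.from_rotvec([2*np.pi*a,0,0]).as_matrix()
        v=np.round(Mi.T@(d*(i+1)/n-acc)/0.2,3); acc+=Mi@v*0.2; a+=ss; rows.append(v.tolist())
    print('TCP',e.round(4),'yaw',np.degrees(ty).round(2),'j6',env.sense()['joints'][5].round(2),'f',env.sense()['ft_force'].round(1),'w',round(env.sense()['grip_width'],4),'t',round(env.sense()['time_s'],2))
    for i in range(0,n,8): print('  ',rows[i:i+8],'spin',ss if s else 0,'n',len(rows[i:i+8]))
E
python3 - <<'E'
from h import *
t=cam('top'); print('win',ray(t,(140+241/6,160+240/6),.048))
plan((0.53,0.35,0.26),np.radians(15))
E
```

```text
win [0.55045809 0.32595631 0.048     ]
TCP [ 0.5182 -0.1391  0.2602] yaw -89.63 j6 1.17 f [ 0.1 -0.  -1.2] w 0.085 t 2.0
   [[0.0, -0.153, -0.005], [0.0, -0.151, -0.022], [0.0, -0.148, -0.039], [0.001, -0.142, -0.056], [-0.0, -0.135, -0.071], [-0.0, -0.126, -0.087], [-0.0, -0.116, -0.101], [0.0, -0.103, -0.113]] spin -0.0182 n 8
   [[0.0, -0.089, -0.123], [0.0, -0.075, -0.134], [0.0, -0.059, -0.141], [0.001, -0.043, -0.147], [-0.0, -0.025, -0.15], [-0.0, -0.008, -0.153], [-0.0, 0.009, -0.153], [0.0, 0.026, -0.15]] spin -0.0182 n 8
```

Emit:
carry_out([
  [0.0, -0.153, -0.005],
  [0.0, -0.151, -0.022],
  [0.0, -0.148, -0.039],
  [0.0, -0.142, -0.056],
  [0, -0.135, -0.071],
  [0, -0.126, -0.087],
  [0, -0.116, -0.101],
  [0.0, -0.103, -0.113],
], spin=[-0.0182, -0.0182, -0.0182, -0.0182, -0.0182, -0.0182, -0.0182, -0.0182], grip=[1, 1, 1, 1, 1, 1, 1, 1])

```text
time_s: 2.67
ee_pos: [0.5233, 0.1044, 0.2606]
tool_rot: [1.667, 0.829, -1.669]
ft_force: [-0.4, 0.1, -0.2]
grip_width: 0.0858
```

Emit:
carry_out([
  [0.0, -0.089, -0.123],
  [0.0, -0.075, -0.134],
  [0.0, -0.059, -0.141],
  [0.0, -0.043, -0.147],
  [0, -0.025, -0.15],
  [0, -0.008, -0.153],
  [0, 0.009, -0.153],
  [0.0, 0.026, -0.15],
], spin=[-0.0182, -0.0182, -0.0182, -0.0182, -0.0182, -0.0182, -0.0182, -0.0182], grip=[1, 1, 1, 1, 1, 1, 1, 1])

```text
time_s: 3.33
ee_pos: [0.5308, 0.3485, 0.2604]
tool_rot: [1.009, 1.323, -1.012]
ft_force: [-0.1, -0.6, -0.2]
grip_width: 0.0852
```

Emit:
carry_out([
  [0, 0, 0],
  [0, 0, 0],
], spin=[0, 0], grip=[1, 1])

```text
time_s: 3.5
ee_pos: [0.5307, 0.3486, 0.2599]
tool_rot: [1.012, 1.322, -1.015]
ft_force: [0.2, -0.5, -0.1]
grip_width: 0.0857
```

Run:
```python
from h import *
goto((0.53,0.35,0.26),np.radians(15))
shot('wrist','w3')
```

```text
TCP [0.5307 0.3486 0.2599] tooly deg 15.04 tilt -1.0 grip 0.0857 t 3.5
shift units (current axes) [-0.0005 -0.0015 -0.0079] rows>= 1
spin total 0.0001 j6 0.21 alt -0.4999
```

View pics/w3.png

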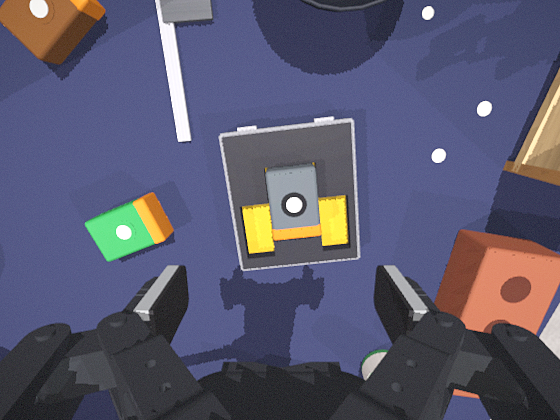

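Run:
```python
from h import *
crop('pics/w3.png',210,110,370,280,'pics/d1.png',4)
c,im=load('w3'); hsv=cv2.cvtColor(im,cv2.COLOR_BGR2HSV)
box=(230,150,350,255)
def comps(m,box,amin=60):
    mm=np.zeros_like(m); x0,y0,x1,y1=box; mm[y0:y1,x0:x1]=m[y0:y1,x0:x1]
    cs,_=cv2.findContours(mm,cv2.RETR_EXTERNAL,cv2.CHAIN_APPROX_NONE); return [k for k in cs if cv2.contourArea(k)>amin]
for nm,lo,hi in [('or',(8,150,120),(19,255,255)),('ye',(22,150,120),(34,255,255)),('win',(0,0,215),(180,40,255))]:
    for k in comps(cv2.inRange(hsv,lo,hi),box):
        r=cv2.minAreaRect(k); print(nm,cv2.contourArea(k),r,ray(c,r[0],.048 if nm!='ye' else .012).round(4))
        if nm!='win':
            print([ray(c,p,.048 if nm=='or' else .03)[:2].round(4).tolist() for p in cv2.boxPoints(r)])
```

```text
ye 1186.5 ((258.07098388671875, 228.35397338867188), (47.55984878540039, 27.157756805419922), 82.23483276367188) [0.5178 0.2762 0.012 ]
[[0.4911, 0.3049], [0.5217, 0.3179], [0.545, 0.2598], [0.5131, 0.246]]
ye 1181.5 ((332.8895263671875, 220.40054321289062), (48.40668487548828, 26.7524471282959), 86.98721313476562) [0.6088 0.312  0.012 ]
[[0.5781, 0.3409], [0.6087, 0.351], [0.6317, 0.292], [0.5997, 0.2814]]
win 177.0 ((293.5, 204.5), (15.0, 15.0), 90.0) [0.5498 0.3286 0.048 ]
```

View pics/d1.png

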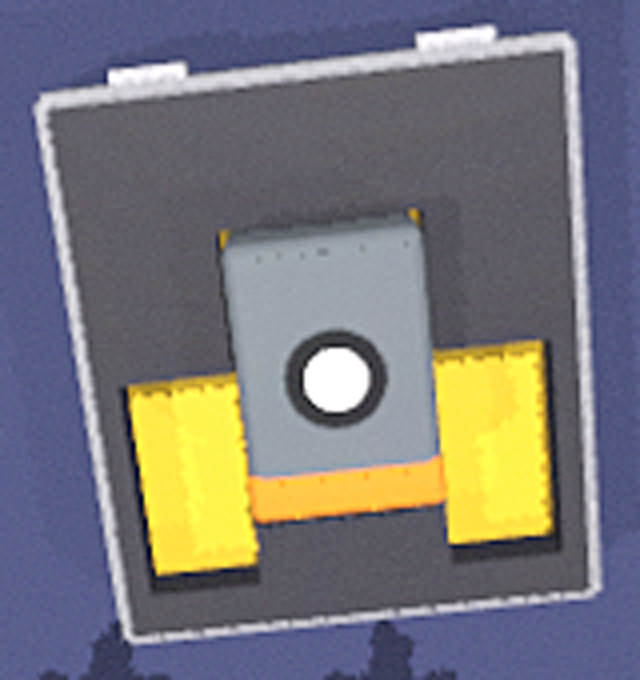

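Run:
```python
from h import *
c,im=load('w3'); f=lambda x,y:(x/4+210,y/4+110)
P=np.array([ray(c,f(*p),.048)[:2] for p in [(224,240),(420,228),(444,502),(258,523)]])
print(P.round(4).tolist(),np.linalg.norm(np.roll(P,-1,0)-P,axis=1).round(4),P.mean(0))
ax=(P[2]+P[3]-P[0]-P[1]); print('yaw x',np.degrees(np.arctan2(ax[1],ax[0])))
for z in(.03,.034):
    P=np.array([ray(c,f(*p),z)[:2] for p in [(40,100),(572,38),(598,594),(132,640)]])
    print(P.round(4).tolist(),np.linalg.norm(np.roll(P,-1,0)-P,axis=1).round(4),P.mean(0))
    ax=(P[2]+P[3]-P[0]-P[1]); print('yaw x',np.degrees(np.arctan2(ax[1],ax[0])))
t=cam('top'); g=lambda x,y:(x/6+140,y/6+160)
P=np.array([ray(t,g(*p),.03)[:2] for p in [(52,163),(355,53),(458,325),(148,440)]]); print(P.mean(0)); ax=(P[1]+P[2]-P[0]-P[3]); print('yaw x',np.degrees(np.arctan2(ax[1],ax[0])),np.linalg.norm(np.roll(P,-1,0)-P,axis=1).round(4))
# finger geometry in tool frame: where do pads tips lie? pixel tips in w3 approx
e,M=pose()
```

```text
[[0.5091, 0.3593], [0.5612, 0.3768], [0.5919, 0.3002], [0.54, 0.2792]] [0.055  0.0825 0.056  0.0858] [0.55055126 0.32890366]
yaw x -68.55507846604294
[[0.4483, 0.3815], [0.5896, 0.4372], [0.653, 0.2768], [0.5124, 0.222]] [0.1519 0.1724 0.1509 0.1719] [0.55080694 0.32939115]
yaw x -68.28225339189407
[[0.4489, 0.382], [0.5888, 0.437], [0.6514, 0.2784], [0.5123, 0.2241]] [0.1503 0.1706 0.1493 0.1701] [0.55037571 0.3303652 ]
yaw x -68.28225339189407
[0.5497075  0.32320275]
yaw x -68.26641550838157 [0.1735 0.158  0.1767 0.1589]
```

Run:
```python
from h import *
plan((0.5613,0.3008,0.10),np.radians(21.7))
```

```text
TCP [0.5307 0.3476 0.2601] yaw 14.94 j6 0.21 f [-0.6 -0.4  0.5] w 0.0856 t 3.55
   [[0.16, 0.018, 0.053], [0.16, 0.016, 0.053], [0.161, 0.015, 0.054], [0.16, 0.014, 0.053], [0.16, 0.013, 0.055]] spin -0.0038 n 5
```

Emit:
carry_out([
  [0.16, 0.018, 0.053],
  [0.16, 0.016, 0.053],
  [0.16, 0.015, 0.054],
  [0.16, 0.014, 0.053],
  [0.16, 0.013, 0.055],
  [0, 0, 0],
  [0, 0, 0],
], spin=[-0.0038, -0.0038, -0.0038, -0.0038, -0.0038, 0, 0], grip=[1, 1, 1, 1, 1, 1, 1])

```text
time_s: 4.13
ee_pos: [0.5608, 0.2997, 0.0996]
tool_rot: [0.925, 1.366, -0.931]
ft_force: [0.4, 0.6, 0.3]
grip_width: 0.0856
```

Run:
```python
from h import *
plan((0.5613,0.3008,0.011),np.radians(21.7))
shot('wrist','w4')
```

```text
TCP [0.5608 0.2997 0.0996] yaw 21.57 j6 0.01 f [0.4 0.6 0.3] w 0.0856 t 4.13
   [[0.148, 0.002, -0.002], [0.147, 0.002, -0.001], [0.148, 0.002, -0.002]] spin -0.0001 n 3
```

View pics/w4.png

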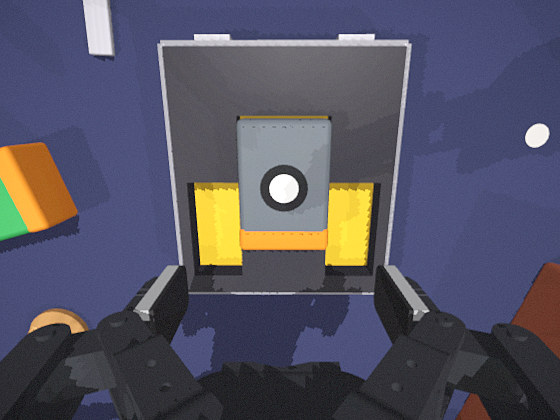

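Run:
```python
from h import *
c,im=load('w4'); e,M=pose()
for p,z in [((284,188),.048),((240,121),.048),((330,121),.048),((327,249),.048),((240,250),.048)]:
    w=ray(c,p,z); print(w.round(4),(M.T@(w-e)).round(4))
```

```text
[0.5501 0.329  0.048 ] [ 0.0537 -0.001  -0.0304]
[0.511  0.3569 0.048 ] [ 0.0537 -0.027  -0.0708]
[0.5604 0.3764 0.048 ] [ 0.0537  0.026  -0.0707]
[0.5919 0.3012 0.048 ] [0.0537 0.0276 0.0109]
[0.5386 0.2792 0.048 ] [ 0.0536 -0.0301  0.0117]
```

Emit:
carry_out([
  [0.148, -0.004, 0],
  [0.147, 0, 0],
  [0.11, 0, 0],
  [0.038, 0, 0],
  [0, 0, 0],
  [0, 0, 0],
], spin=[0, 0, 0, 0, 0, 0], grip=[1, 1, 1, 1, 1, 1], force=30)

```text
time_s: 4.68
ee_pos: [0.5624, 0.3027, 0.0142]
tool_rot: [0.927, 1.363, -0.922]
ft_force: [0.0, 1.4, 0.3]
grip_width: 0.0852
```

Emit:
carry_out([
  [0, 0, 0],
  [0, 0, 0],
  [0, 0, 0],
  [0, 0, 0],
  [0, 0, 0],
  [0, 0, 0],
  [0, 0, 0],
  [0, 0, 0],
], spin=[0, 0, 0, 0, 0, 0, 0, 0], grip=[0.5, 0.5, 0.5, 0.5, 0.5, 0.5, 0.5, 0.5], force=30)

```text
time_s: 5.35
ee_pos: [0.5622, 0.3024, 0.0142]
tool_rot: [0.927, 1.363, -0.922]
ft_force: [-1.2, 0.6, 7.2]
grip_width: 0.0577
```

Run:
```python
from h import *
e,M=pose(); print(env.sense())
gx,gz=72.5,22
th=np.arange(0,0.56,0.05); prev=None
for t in th:
    s=max(0,18*np.tan(t)-1.5); x=gx*np.cos(t)-gz*np.sin(t)+s; z=gx*np.sin(t)+gz*np.cos(t)
    if prev is not None: print(round(t,2),'up',round((z-prev[1])/200,4),'x',round((x-prev[0])/200,4))
    prev=(x,z)
shot('wrist','w5')
```

```text
{'time_s': 5.35, 'joints': array([3.84592698e-01, 5.47234731e-01, 1.65006424e+00, 1.88210095e-05,
       9.40772364e-01, 4.31139636e-03]), 'dq': array([ 6.23386650e-05,  7.20532915e-04,  5.10077257e-04, -1.17707913e-03,
       -1.65979013e-04,  5.34082534e-04]), 'effort': array([-1.90395140e-01, -4.72811973e+01, -1.72043180e+01, -2.82551738e-02,
       -3.37078180e-01,  3.54719209e-02]), 'ee_pos': array([0.56224667, 0.30244324, 0.0142187 ]), 'tool_rot': array([ 0.92683563,  1.36344225, -0.92200086]), 'ft_force': array([-1.24162299,  0.57187144,  7.21443485]), 'wrist_torque': array([-0.08854179,  0.15434997,  0.02771878]), 'grip_width': 0.05766299129570766}
0.05 up 0.018 x -0.006
0.1 up 0.0177 x -0.0053
0.15 up 0.0173 x -0.0031
0.2 up 0.0169 x -0.0039
0.25 up 0.0164 x -0.0047
0.3 up 0.0159 x -0.0054
0.35 up 0.0154 x -0.006
0.4 up 0.0148 x -0.0066
0.45 up 0.0142 x -0.0071
0.5 up 0.0136 x -0.0075
0.55 up 0.0129 x -0.0078
```

View pics/w5.png

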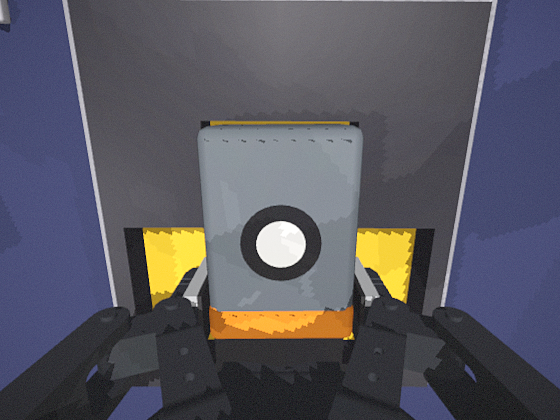

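Emit:
carry_out([
  [-0.018, 0, -0.006],
  [-0.018, 0, -0.0055],
  [-0.0175, 0, -0.004],
  [-0.017, 0, -0.004],
  [-0.0165, 0, -0.005],
  [-0.016, 0, -0.0055],
  [0, 0, 0],
], spin=[0, 0, 0, 0, 0, 0, 0], grip=[0.5, 0.5, 0.5, 0.5, 0.5, 0.5, 0.5])

```text
time_s: 5.98
ee_pos: [0.5588, 0.3056, 0.0325]
tool_rot: [0.921, 1.364, -0.926]
ft_force: [2.0, -4.7, -3.2]
grip_width: 0.0576
```

Run:
```python
from h import *
print(env.sense()['ft_force'],env.sense()['grip_width'])
shot('wrist','w6')
```

```text
[ 2.02008428 -4.74285312 -3.23257807] 0.05763691938029024
```

View pics/w6.png

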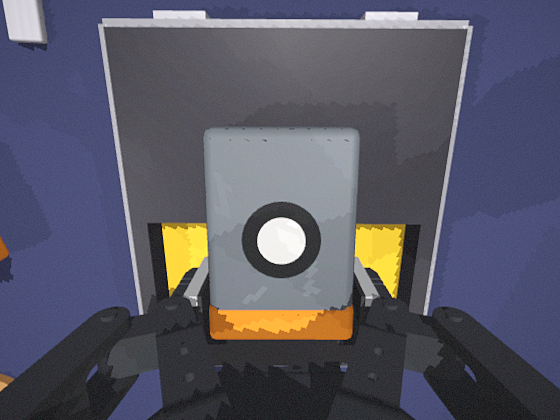

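Emit:
carry_out([
  [0.016, 0, 0.0055],
  [0.0165, 0, 0.005],
  [0.017, 0, 0.004],
  [0.0175, 0, 0.004],
  [0.018, 0, 0.0055],
  [0.018, 0, 0.006],
  [0, 0, 0],
  [0, 0, 0],
], spin=[0, 0, 0, 0, 0, 0, 0, 0], grip=[0.5, 0.5, 0.5, 0.5, 0.5, 0.5, 0.5, 0.5], force=20)

```text
time_s: 6.7
ee_pos: [0.561, 0.3024, 0.0142]
tool_rot: [0.926, 1.365, -0.924]
ft_force: [-1.5, -2.3, 11.4]
grip_width: 0.0571
```

Emit:
carry_out([
  [0, 0, 0],
  [0, 0, 0],
  [0, 0, 0],
  [-0.06, 0, 0],
  [-0.06, 0, 0.05],
  [0, 0, 0.04],
  [0, 0, 0],
  [0, 0, 0],
], spin=[0, 0, 0, 0, 0, 0, 0, 0], grip=[0.85, 0.85, 0.85, 0.85, 0.85, 0.85, 0.85, 0.85])

```text
time_s: 7.37
ee_pos: [0.5682, 0.2844, 0.0365]
tool_rot: [0.926, 1.364, -0.925]
ft_force: [-0.7, 0.1, -0.9]
grip_width: 0.0727
```

Run:
```python
from h import *
print(env.sense()['ft_force'],env.sense()['grip_width'])
shot('wrist','w7')
c,im=load('w7');e,M=pose(); print(e)
```

```text
[-0.70636817  0.0906957  -0.87698277] 0.07268876584083879
[0.56774691 0.284614   0.03611392]
```

View pics/w7.png

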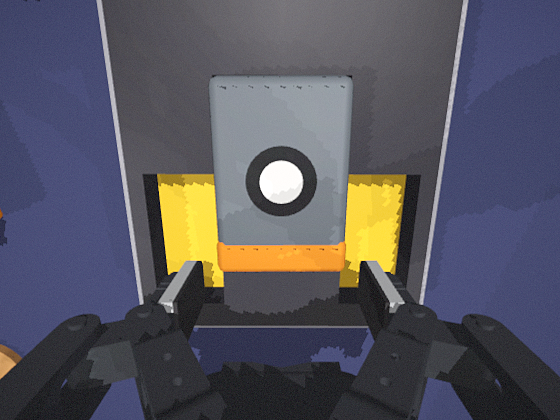

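Run:
```python
from h import *
c,im=load('w7');e,M=pose()
for p,z in [((281,182),.048),((281,271),.048),((281,76),.048),((281,270),.047)]:
    print((M.T@(ray(c,p,z)-e)).round(4))
# project pad tip corners: width .0727, setback 8?
for sb in (0.005,0.009):
  for zz in(-.011,.011):
    for y in (-.0363,.0363): print(sb,zz,y,proj(c,e+M@np.array([-sb,y,zz])).round(0))
```

```text
[-0.0119 -0.0005 -0.0473]
[-0.0119 -0.0005 -0.0059]
[-0.0119 -0.0005 -0.0886]
[-0.0109 -0.0005 -0.0059]
0.005 -0.011 -0.0363 [205. 255.]
0.005 -0.011 0.0363 [359. 255.]
0.005 0.011 -0.0363 [208. 296.]
0.005 0.011 0.0363 [355. 295.]
0.009 -0.011 -0.0363 [203. 258.]
0.009 -0.011 0.0363 [361. 258.]
0.009 0.011 -0.0363 [207. 300.]
0.009 0.011 0.0363 [357. 300.]
```

Emit:
carry_out([
  [0, 0, 0],
  [0, 0, 0],
  [0, 0, 0],
  [0, 0, 0],
  [0, 0, 0],
  [0, 0, 0],
], spin=[0, 0, 0, 0, 0, 0], grip=[0.55, 0.55, 0.55, 0.55, 0.55, 0.55], force=20)

```text
time_s: 7.92
ee_pos: [0.5675, 0.285, 0.036]
tool_rot: [0.924, 1.366, -0.925]
ft_force: [-0.3, -1.4, 2.5]
grip_width: 0.0566
```

Emit:
carry_out([
  [-0.01, 0, -0.003],
  [-0.01, 0, -0.003],
  [-0.01, 0, -0.003],
  [-0.01, 0, -0.003],
  [-0.01, 0, -0.002],
  [-0.01, 0, -0.002],
  [-0.01, 0, -0.002],
  [0, 0, 0],
], spin=[0, 0, 0, 0, 0, 0, 0, 0], grip=[0.55, 0.55, 0.55, 0.55, 0.55, 0.55, 0.55, 0.55])

```text
time_s: 8.58
ee_pos: [0.5665, 0.2887, 0.0505]
tool_rot: [0.925, 1.365, -0.924]
ft_force: [-0.1, -0.7, -1.9]
grip_width: 0.0571
```

Run:
```python
from h import *
print(env.sense()['ft_force'],env.sense()['grip_width'])
shot('wrist','w8')
```

```text
[-0.10679715 -0.71240569 -1.86616778] 0.05710508676585386
```

View pics/w8.png

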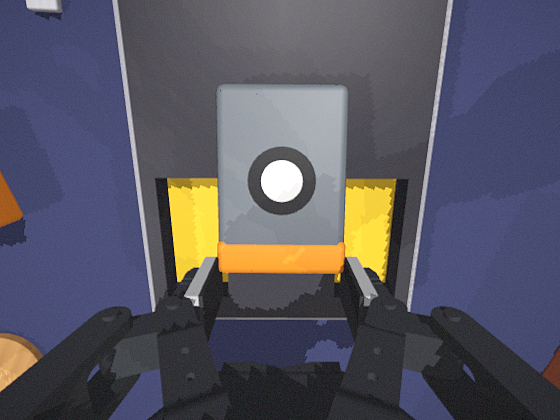

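Emit:
carry_out([
  [-0.012, 0, -0.005],
  [-0.012, 0, -0.005],
  [-0.012, 0, -0.006],
  [-0.012, 0, -0.006],
  [-0.012, 0, -0.007],
  [-0.012, 0, -0.007],
  [-0.012, 0, -0.007],
  [-0.012, 0, -0.007],
], spin=[0, 0, 0, 0, 0, 0, 0, 0], grip=[0.55, 0.55, 0.55, 0.55, 0.55, 0.55, 0.55, 0.55])

```text
time_s: 9.3
ee_pos: [0.5626, 0.2979, 0.0695]
tool_rot: [0.925, 1.365, -0.925]
ft_force: [2.0, 0.0, -2.3]
grip_width: 0.0565
```

Run:
```python
from h import *
print(env.sense()['ft_force'],env.sense()['grip_width'])
shot('wrist','w9');shot('scene','s9')
crop('pics/s9.png',290,120,400,210,'pics/s9c.png',7)
```

```text
[ 1.96100028  0.00436752 -2.31685246] 0.056515475501375326
```

View pics/w9.png

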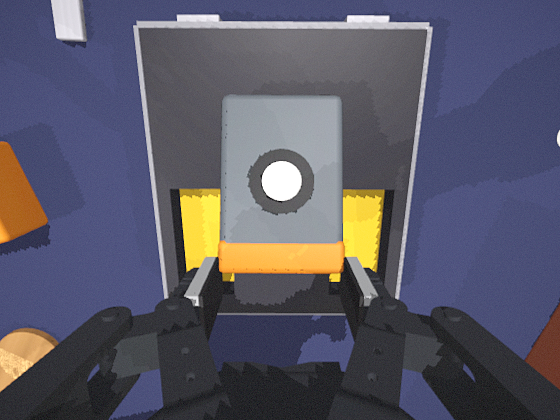

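View pics/s9c.png

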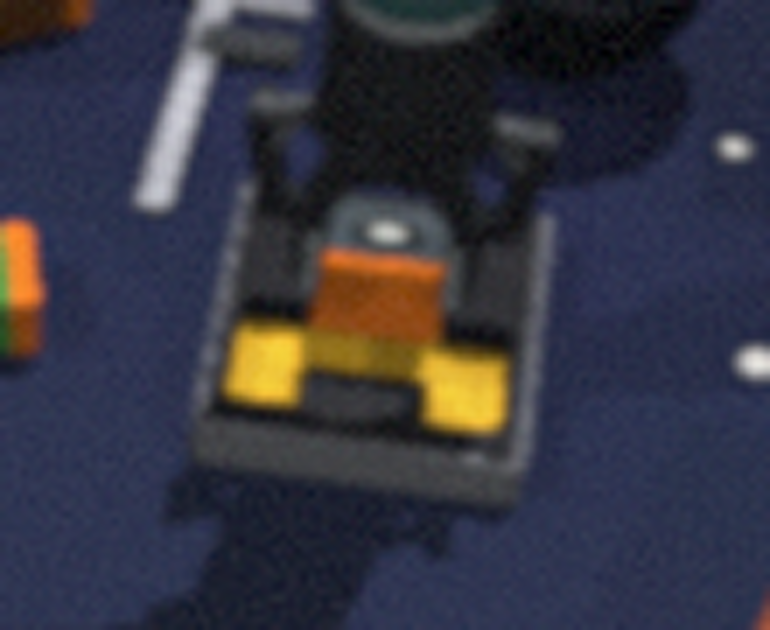

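```bash
cat >> h.py <<'E'
def pnp_reader(c,pts):
    obj=np.array([[-42,29,36],[-42,-29,36],[42,-29,36],[42,29,36]],float)/1000
    ok,rv,tv=cv2.solvePnP(obj,np.array(pts,float),c[0],None,flags=cv2.SOLVEPNP_IPPE)
    Rm=c[1].T@R.from_rotvec(rv[:,0]).as_matrix(); o=c[1].T@(tv[:,0]-c[2]); return Rm,o
E
python3 - <<'E'
from h import *
c,_=load('w7'); case=None
for nm,pts in [('w7',[(211,76),(352,76),(345,272),(217,272)]),('w9',[(221,95),(343,95),(344.5,273),(219,273)])]:
    c,_=load(nm)
    for q in (pts,pts[1::-1]+pts[:1:-1]):
        Rm,o=pnp_reader(c,q)
        if Rm[2,2]>0: print(nm,'tilt',np.arccos(Rm[2,2]).round(3),'xaxis',Rm[:,0].round(3),'o',o.round(4),'heel',(o+Rm@[-.042,0,0]).round(4))
u=np.array([np.cos(np.radians(-68.3)),np.sin(np.radians(-68.3))]); print('pocket heel',np.array([.5501,.329])-.042*u)
E
```

```text
w7 tilt 0.16 xaxis [ 0.364 -0.92   0.148] o [0.5499 0.3237 0.0087] heel [0.5346 0.3623 0.0024]
w9 tilt 0.348 xaxis [ 0.348 -0.873  0.341] o [0.5506 0.3277 0.0322] heel [0.536  0.3644 0.0179]
pocket heel [0.53457064 0.36802357]
```

Emit:
carry_out([
  [-0.05, 0, 0],
  [0.05, 0, 0],
  [-0.05, 0, 0],
  [0.05, 0, 0],
  [-0.05, 0, 0],
  [0.05, 0, 0],
  [0, 0, 0],
], spin=[0, 0, 0, 0, 0, 0, 0], grip=[0.55, 0.55, 0.55, 0.55, 0.55, 0.55, 0.55])

```text
time_s: 9.98
ee_pos: [0.5637, 0.2969, 0.0687]
tool_rot: [0.924, 1.363, -0.924]
ft_force: [-0.1, 0.9, -2.2]
grip_width: 0.0566
```

Run:
```python
from h import *
print(env.sense()['ft_force'],env.sense()['grip_width'])
shot('wrist','w10')
```

```text
[-0.10766442  0.90327874 -2.17047484] 0.056627095815533504
```

View pics/w10.png

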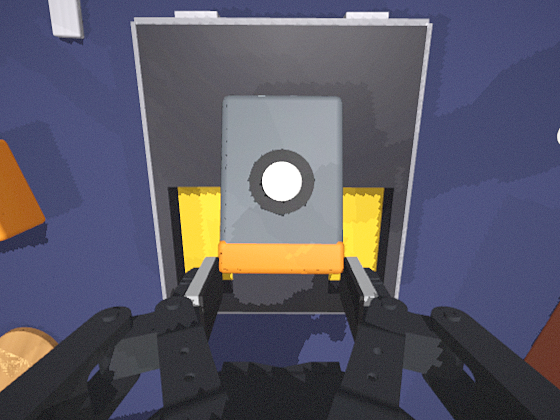

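Emit:
carry_out([
  [0, 0, 0],
  [0, 0, 0],
  [0, 0, 0],
  [0, 0, 0],
  [0, 0, 0],
  [0, 0, 0],
], spin=[0, 0, 0, 0, 0, 0], grip=[0.66, 0.66, 0.665, 0.665, 0.67, 0.67])

```text
time_s: 10.53
ee_pos: [0.5626, 0.2979, 0.0692]
tool_rot: [0.925, 1.366, -0.925]
ft_force: [-0.5, 0.0, -1.2]
grip_width: 0.057
```

Run:
```python
from h import *
print(env.sense()['ft_force'],env.sense()['grip_width'])
shot('wrist','w11')
crop('pics/w11.png',130,60,440,320,'pics/w11c.png',2)
```

```text
[-0.47807842  0.00740065 -1.16156042] 0.05703385972240035
```

View pics/w11.png

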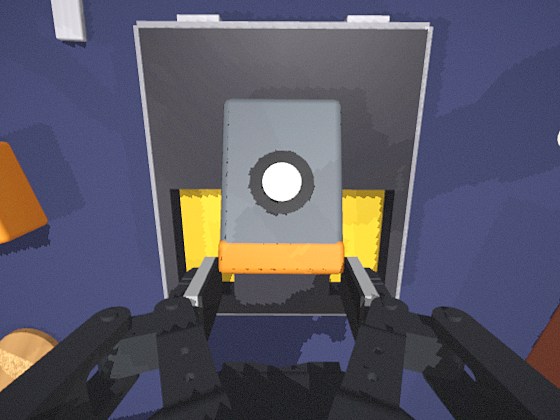

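Emit:
carry_out([
  [0, 0, 0],
  [0, 0, 0],
  [0, 0, 0],
  [0, 0, 0],
  [0, 0, 0],
], spin=[0, 0, 0, 0, 0], grip=[0.673, 0.673, 0.676, 0.676, 0.676])

```text
time_s: 11.0
ee_pos: [0.5626, 0.2978, 0.0693]
tool_rot: [0.925, 1.365, -0.925]
ft_force: [-0.1, 0.6, -1.3]
grip_width: 0.0576
```

Run:
```python
from h import *
print(env.sense()['ft_force'],env.sense()['grip_width'])
shot('wrist','w12')
```

```text
[-0.11277232  0.60369497 -1.28282036] 0.057561279559798374
```

View pics/w12.png

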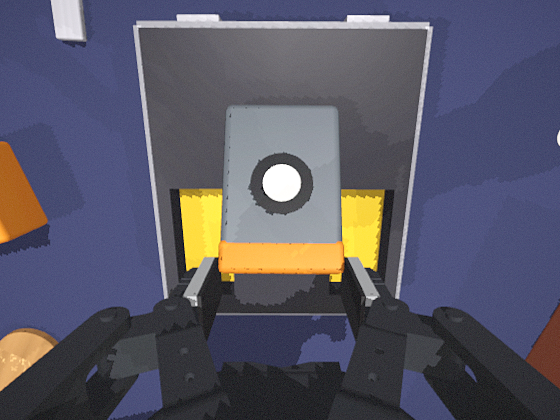

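Emit:
carry_out([
  [0, 0, 0],
  [0, 0, 0],
  [0, 0, 0],
  [0, 0, 0],
  [0, 0, 0],
], spin=[0, 0, 0, 0, 0], grip=[0.678, 0.678, 0.68, 0.68, 0.68])

```text
time_s: 11.47
ee_pos: [0.5629, 0.2978, 0.0696]
tool_rot: [0.925, 1.365, -0.924]
ft_force: [-0.0, 0.5, -0.2]
grip_width: 0.0578
```

Run:
```python
from h import *
print(env.sense()['ft_force'],env.sense()['grip_width'])
shot('wrist','w13')
```

```text
[-0.04166062  0.46744573 -0.24830927] 0.057773414040954166
```

View pics/w13.png

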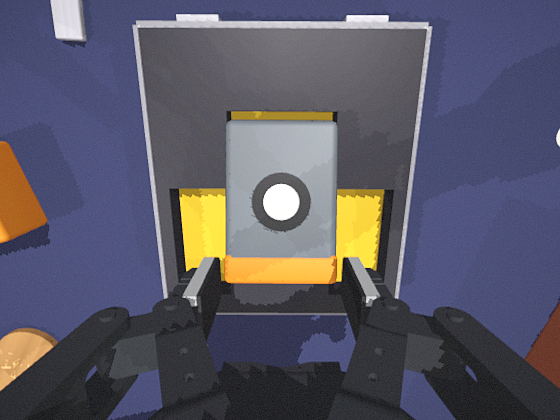

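Run:
```python
from h import *
for nm,pts in [('w7',[(211,76),(352,76),(345,272),(217,272)]),('w12',[(226,104),(339.5,104),(344.5,273),(219,273)]),('w13',[(226,121),(337.5,121),(337,284),(225,284)])]:
    c,_=load(nm)
    Rm,o=pnp_reader(c,pts)
    if Rm[2,2]<0: Rm,o=pnp_reader(c,pts[1::-1]+pts[:1:-1])
    print(nm,'tilt',np.arccos(Rm[2,2]).round(3),'xaxis',Rm[:,0].round(3),'o',o.round(4),'heel',(o+Rm@[-.042,0,0]).round(4))
    P=[ray(c,p,.048)[:2] for p in pts]; P=np.array(P); print(np.linalg.norm(np.roll(P,-1,0)-P,axis=1).round(4),P.mean(0))
```

```text
w7 tilt 0.16 xaxis [ 0.364 -0.92   0.148] o [0.5499 0.3237 0.0087] heel [0.5346 0.3623 0.0024]
[0.0541 0.0832 0.0587 0.0832] [0.54997555 0.32816564]
w12 tilt 0.441 xaxis [ 0.33  -0.843  0.426] o [0.5532 0.323  0.0282] heel [0.5394 0.3584 0.0103]
[0.0557 0.0922 0.072  0.0923] [0.54983605 0.32940404]
w13 tilt 0.324 xaxis [ 0.35  -0.889  0.296] o [0.558  0.3187 0.0204] heel [0.5433 0.356  0.008 ]
[0.0556 0.0912 0.065  0.0912] [0.55254553 0.32215964]
```

Run:
```python
from h import *
c,im=load('w13');e,M=pose(); print(e)
for p,z in [((281,284),.066),((281,284),.06),((281,121),.047),((281,110),.03)]:
    w=ray(c,p,z); print(w.round(4),(M.T@(w-e)).round(4))
```

```text
[0.5628591  0.29782423 0.06954983]
[0.5655 0.2893 0.066 ] [ 0.0036 -0.0007  0.0089]
[0.5667 0.2861 0.06  ] [ 0.0096 -0.0007  0.0123]
[0.5355 0.3643 0.047 ] [ 0.0225 -0.0008 -0.0719]
[0.5334 0.3695 0.03  ] [ 0.0395 -0.0008 -0.0775]
```

Emit:
carry_out([
  [0, 0, 0],
  [0, 0, 0],
  [0, -0.004, 0.038],
  [0, 0, 0.037],
  [0.04, 0, 0],
  [0.033, 0, 0],
  [0, 0, 0],
  [0, 0, 0],
], spin=[0, 0, 0, 0, 0, 0, 0, 0], grip=[0.8, 0.8, 0.8, 0.8, 0.8, 0.8, 0.8, 0.8])

```text
time_s: 12.18
ee_pos: [0.5668, 0.2833, 0.0536]
tool_rot: [0.924, 1.367, -0.926]
ft_force: [0.1, -0.4, 0.6]
grip_width: 0.068
```

Emit:
carry_out([
  [0, 0, 0],
  [0, 0, 0],
  [0, 0, 0],
  [0, 0, 0],
  [0, 0, 0],
], spin=[0, 0, 0, 0, 0], grip=[0.672, 0.672, 0.672, 0.672, 0.672])

```text
time_s: 12.6
ee_pos: [0.5675, 0.2837, 0.0547]
tool_rot: [0.925, 1.365, -0.924]
ft_force: [0.9, 0.0, -0.5]
grip_width: 0.0577
```

Run:
```python
from h import *
print(env.sense()['ft_force'],env.sense()['grip_width'],env.sense()['ee_pos'])
shot('wrist','w14')
```

```text
[ 0.94010766  0.03685136 -0.49796694] 0.05766183152040303 [0.56752724 0.28372593 0.05474121]
```

View pics/w14.png

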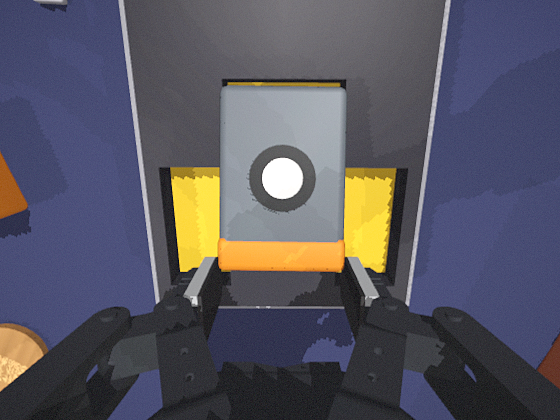

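Emit:
carry_out([
  [-0.01, 0, -0.004],
  [-0.01, 0, -0.004],
  [-0.01, 0, -0.004],
  [-0.01, 0, -0.004],
  [-0.01, 0, -0.004],
  [-0.01, 0, -0.004],
  [-0.01, 0, -0.004],
  [0, 0, 0],
], spin=[0, 0, 0, 0, 0, 0, 0, 0], grip=[0.672, 0.672, 0.672, 0.672, 0.672, 0.672, 0.672, 0.672])

```text
time_s: 13.32
ee_pos: [0.5655, 0.289, 0.0692]
tool_rot: [0.925, 1.365, -0.924]
ft_force: [-0.7, -0.7, -1.0]
grip_width: 0.0574
```

Run:
```python
from h import *
print(env.sense()['ft_force'],env.sense()['grip_width'],env.sense()['ee_pos'])
shot('wrist','w15')
```

```text
[-0.71986287 -0.65145222 -1.00938379] 0.057379013387206836 [0.56551965 0.28897545 0.06918617]
```

View pics/w15.png

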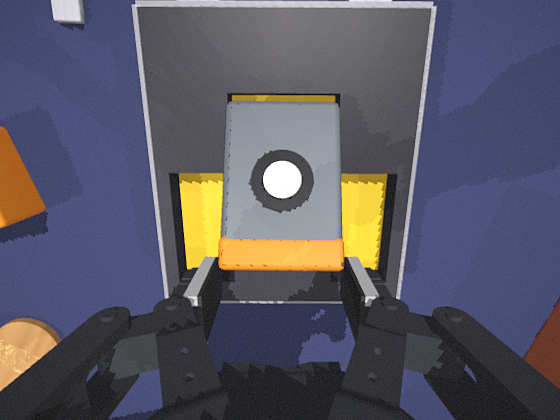

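Run:
```python
from h import *
c,im=load('w15');e,M=pose()
for z1 in(.045,.050,.055):
  for z2 in (.078,.081):
    a=M.T@(ray(c,(282,101),z1)-e); b=M.T@(ray(c,(281,270),z2)-e); print(z1,z2,'len',np.hypot(b[2]-a[2],z2-z1).round(4),'tilt',np.arctan2(z2-z1,b[2]-a[2]).round(3),a.round(4))
print(58*c[0][0,0]/113*1e-3, c[1]@ray(c,(282,101),.045)+c[2])
```

```text
0.045 0.078 len 0.0829 tilt 0.409 [ 0.024  -0.0003 -0.0817]
0.045 0.081 len 0.0827 tilt 0.45 [ 0.024  -0.0003 -0.0817]
0.05 0.078 len 0.0808 tilt 0.354 [ 0.019  -0.0003 -0.0815]
0.05 0.081 len 0.0805 tilt 0.395 [ 0.019  -0.0003 -0.0815]
0.055 0.078 len 0.079 tilt 0.295 [ 0.014  -0.0003 -0.0813]
0.055 0.081 len 0.0785 tilt 0.338 [ 0.014  -0.0003 -0.0813]
0.16298835077281226 [ 0.00060243 -0.05476301  0.15807522]
```

Emit:
carry_out([
  [-0.009, 0, -0.009],
  [-0.009, 0, -0.009],
  [-0.008, 0, -0.01],
  [-0.008, 0, -0.01],
  [-0.007, 0, -0.01],
  [-0.007, 0, -0.01],
  [-0.006, 0, -0.01],
  [-0.006, 0, -0.01],
], spin=[0, 0, 0, 0, 0, 0, 0, 0], grip=[0.672, 0.672, 0.672, 0.672, 0.672, 0.672, 0.672, 0.672])

```text
time_s: 14.03
ee_pos: [0.5595, 0.3035, 0.0808]
tool_rot: [0.925, 1.365, -0.925]
ft_force: [-0.6, -0.9, -2.0]
grip_width: 0.0576
```

Run:
```python
from h import *
print(env.sense()['ft_force'],env.sense()['grip_width'],env.sense()['ee_pos'])
shot('wrist','w16')
```

```text
[-0.60024317 -0.92762775 -1.98430683] 0.05756404648496245 [0.55950835 0.30345557 0.08079507]
```

View pics/w16.png

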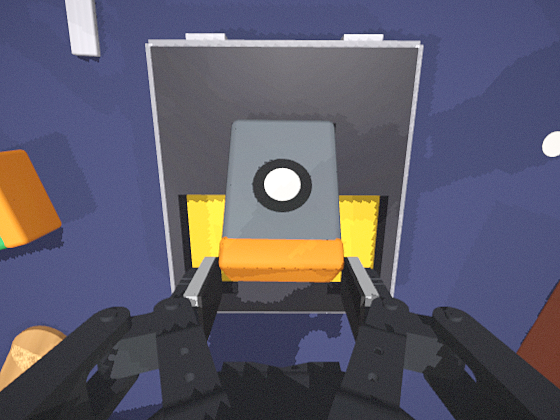

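Emit:
carry_out([
  [-0.01, 0, -0.005],
  [-0.02, 0, -0.005],
  [-0.05, 0, 0],
  [-0.07, 0, 0],
  [-0.07, 0, 0],
  [-0.07, 0, 0],
  [0, 0, 0],
  [0, 0, 0],
], spin=[0, 0, 0, 0, 0, 0, 0, 0], grip=[0.6, 0.6, 0.6, 0.6, 0.6, 0.6, 0.6, 0.6])

```text
time_s: 14.75
ee_pos: [0.5595, 0.3053, 0.14]
tool_rot: [0.926, 1.364, -0.923]
ft_force: [0.1, 0.5, -2.1]
grip_width: 0.0563
```

Run:
```python
from h import *
print(env.sense()['ft_force'],env.sense()['grip_width'],env.sense()['ee_pos'])
shot('wrist','w17')
plan((0.58,0.11,0.16),0)
```

```text
[ 0.08376032  0.4563142  -2.08399162] 0.05633641035693319 [0.55946942 0.30527676 0.14001984]
TCP [0.5587 0.3049 0.1388] yaw 21.79 j6 0.01 f [-0.3 -0.5 -2.3] w 0.0569 t 14.8
   [[-0.018, -0.044, 0.157], [-0.017, -0.034, 0.16], [-0.018, -0.023, 0.162], [-0.017, -0.013, 0.163], [-0.018, -0.003, 0.163], [-0.018, 0.007, 0.164]] spin 0.0101 n 6
```

View pics/w17.png

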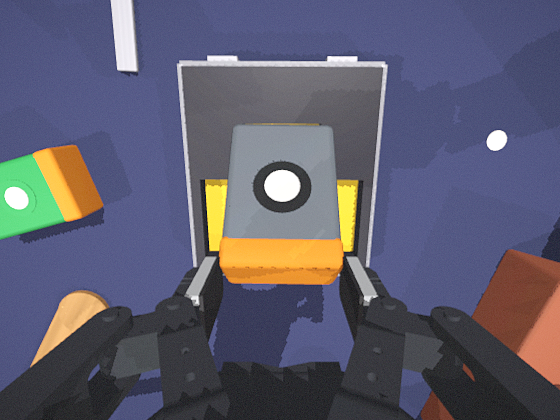

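Emit:
carry_out([
  [-0.009, -0.023, 0.078],
  [-0.009, -0.021, 0.079],
  [-0.009, -0.018, 0.08],
  [-0.009, -0.016, 0.08],
  [-0.009, -0.013, 0.081],
  [-0.009, -0.01, 0.081],
  [-0.009, -0.008, 0.082],
  [-0.009, -0.005, 0.082],
], spin=[0.005, 0.005, 0.005, 0.005, 0.005, 0.005, 0.005, 0.005], grip=[0.6, 0.6, 0.6, 0.6, 0.6, 0.6, 0.6, 0.6])

```text
time_s: 15.47
ee_pos: [0.5703, 0.1728, 0.152]
tool_rot: [1.114, 1.267, -1.118]
ft_force: [-0.3, -0.0, -2.1]
grip_width: 0.0563
```

Emit:
carry_out([
  [-0.009, -0.002, 0.082],
  [-0.009, 0, 0.082],
  [-0.009, 0.003, 0.082],
  [-0.009, 0.005, 0.082],
  [0, 0, 0],
  [0, 0, 0],
], spin=[0.005, 0.005, 0.005, 0.005, 0, 0], grip=[0.6, 0.6, 0.6, 0.6, 0.6, 0.6])

```text
time_s: 15.97
ee_pos: [0.5772, 0.1082, 0.1595]
tool_rot: [1.208, 1.211, -1.21]
ft_force: [0.1, 1.3, -1.1]
grip_width: 0.0567
```

Run:
```python
from h import *
goto((0.58,0.11,0.12),0)
shot('wrist','w18'); shot('scene','s18'); crop('pics/s18.png',220,120,400,260,'pics/s18c.png',4)
```

```text
TCP [0.5772 0.1082 0.1595] tooly deg 0.06 tilt -1.0 grip 0.0567 t 15.97
shift units (current axes) [ 0.1974  0.0146 -0.009 ] rows>= 1
spin total 0.0002 j6 0.07 alt -0.4998
```

View pics/w18.png

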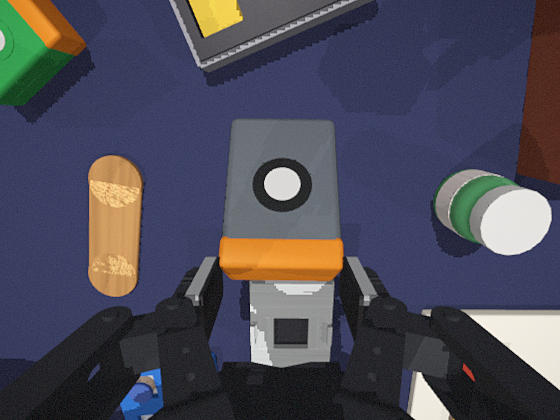

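View pics/s18c.png

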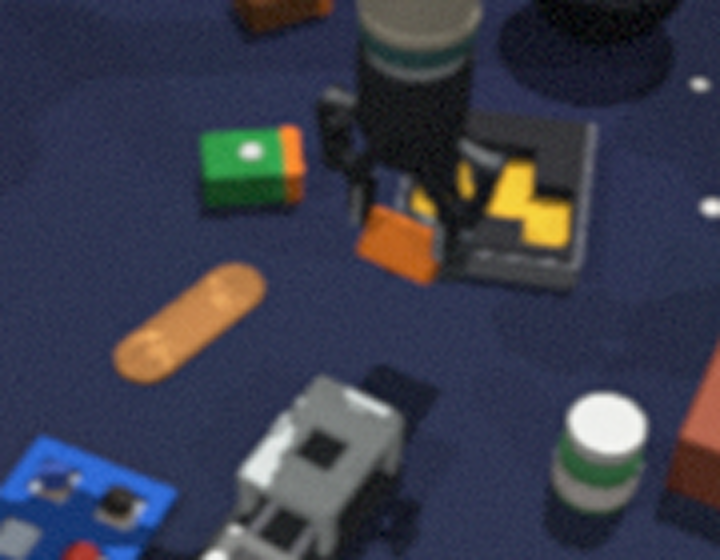

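Emit:
carry_out([
  [0.07, 0, 0],
  [0.1, 0, 0],
  [0.1, 0, 0],
  [0.07, 0, 0],
  [0.04, 0, 0],
  [0, 0, 0],
  [0, 0, 0],
], spin=[0, 0, 0, 0, 0, 0, 0], grip=[0.6, 0.6, 0.6, 0.6, 0.6, 0.6, 0.6])

```text
time_s: 16.65
ee_pos: [0.5777, 0.1099, 0.0841]
tool_rot: [1.206, 1.212, -1.207]
ft_force: [-0.2, 0.4, -1.1]
grip_width: 0.0565
```

Run:
```python
from h import *
print(env.sense()['ft_force'],env.sense()['grip_width'],env.sense()['ee_pos'])
shot('wrist','w19'); shot('scene','s19'); crop('pics/s19.png',250,120,370,220,'pics/s19c.png',6)
```

```text
[-0.20137795  0.39872064 -1.12227492] 0.05647931032230284 [0.57769886 0.10993328 0.08414912]
```

View pics/w19.png

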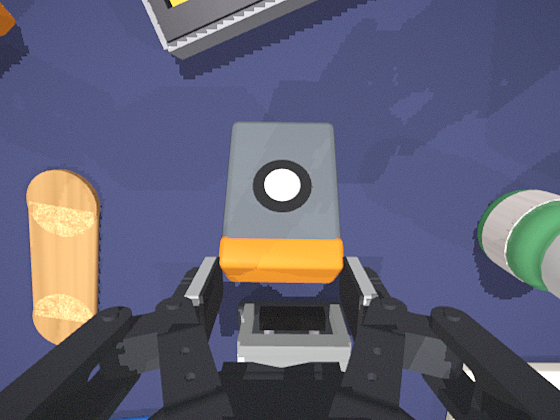

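View pics/s19c.png

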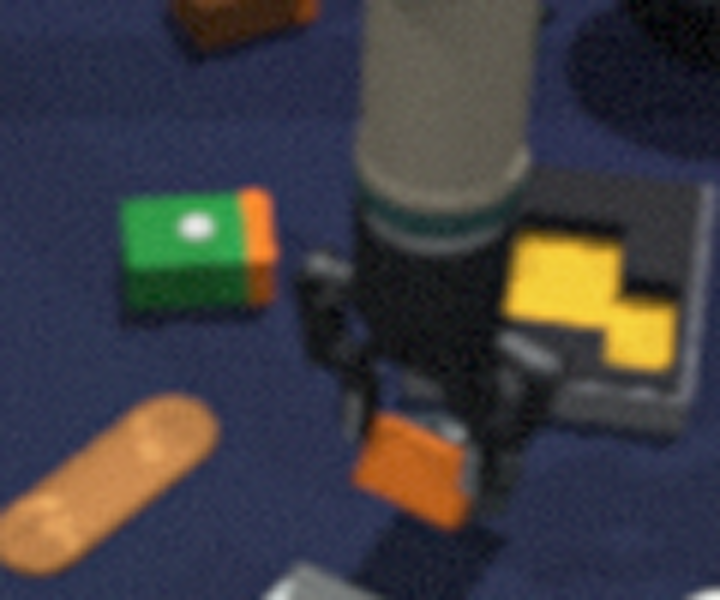

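Emit:
carry_out([
  [0, 0, 0],
  [0, 0, 0],
  [0, 0, 0],
  [0, 0, 0],
  [0, 0, 0],
  [0, 0, 0],
  [0, 0, 0],
  [0, 0, 0],
], spin=[0, 0, 0, 0, 0, 0, 0, 0], grip=[0.67, 0.67, 0.673, 0.673, 0.673, 0.675, 0.675, 0.675])

```text
time_s: 17.42
ee_pos: [0.5778, 0.1094, 0.0843]
tool_rot: [1.207, 1.211, -1.207]
ft_force: [-0.1, -0.8, -2.0]
grip_width: 0.0577
```

Run:
```python
from h import *
print(env.sense()['ft_force'],env.sense()['grip_width'],env.sense()['ee_pos'])
shot('wrist','w20')
```

```text
[-0.13445107 -0.81917802 -2.03818893] 0.05773116178895571 [0.57776935 0.10937452 0.08425845]
```

View pics/w20.png

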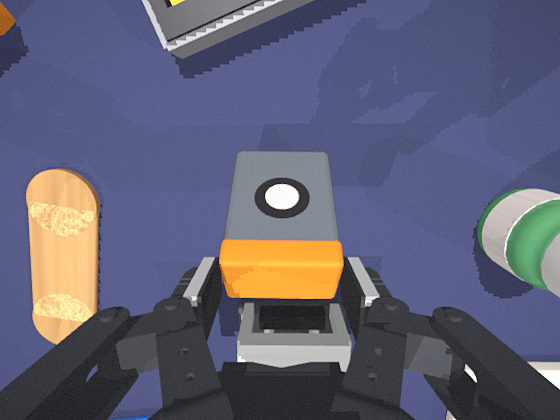

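Emit:
carry_out([
  [-0.02, 0, 0],
  [0, 0, 0],
  [0, 0, 0],
  [0, 0, 0],
], spin=[0, 0, 0, 0], grip=[0.675, 0.676, 0.676, 0.676])

```text
time_s: 17.8
ee_pos: [0.5779, 0.1094, 0.0884]
tool_rot: [1.207, 1.21, -1.207]
ft_force: [-0.5, -0.2, -2.7]
grip_width: 0.0578
```

Run:
```python
from h import *
print(env.sense()['ft_force'],env.sense()['grip_width'],env.sense()['ee_pos'])
shot('wrist','w21')
```

```text
[-0.4739454  -0.24267375 -2.66825245] 0.05775677598821866 [0.57787011 0.10939225 0.08840937]
```

View pics/w21.png

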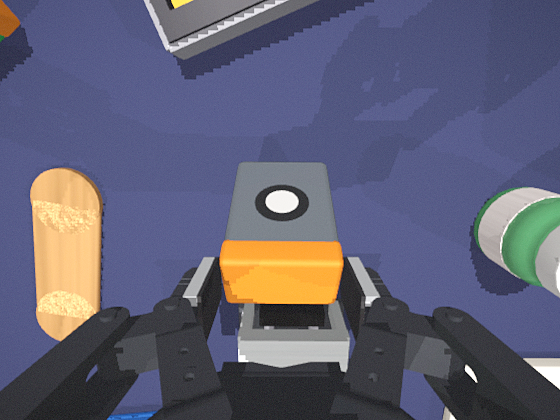

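Emit:
carry_out([
  [0.025, 0, 0],
  [0.025, 0, 0],
  [0, 0, -0.025],
  [0, 0, -0.025],
  [0, 0, -0.025],
  [0.004, 0, -0.025],
  [0.004, 0, -0.025],
  [0.006, 0, -0.025],
], spin=[0, 0, 0, 0, 0, 0, 0, 0], grip=[0.665, 0.665, 0.665, 0.665, 0.665, 0.665, 0.665, 0.665])

```text
time_s: 18.52
ee_pos: [0.5793, 0.1397, 0.0776]
tool_rot: [1.209, 1.208, -1.204]
ft_force: [-1.1, 0.9, 10.7]
grip_width: 0.0569
```

Run:
```python
from h import *
print(env.sense()['ft_force'],env.sense()['grip_width'],env.sense()['ee_pos'])
shot('wrist','w22')
```

```text
[-1.09595395  0.87195658 10.71498321] 0.05694365229995325 [0.57927227 0.13966441 0.07762572]
```

View pics/w22.png

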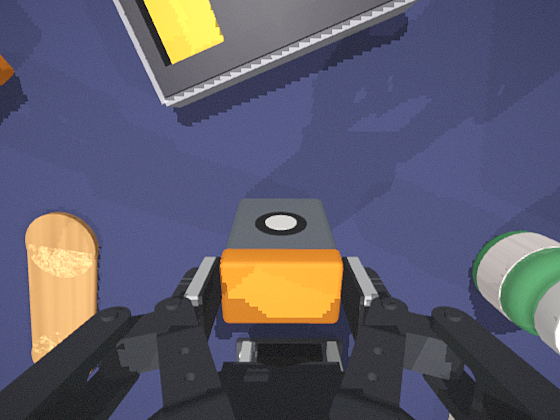

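Emit:
carry_out([
  [0.0, 0, -0.025],
  [0, 0, -0.025],
  [0, 0, 0],
  [0, 0, 0],
  [0, 0, 0],
  [0, 0, 0],
  [0, 0, 0],
], spin=[0, 0, 0, 0, 0, 0, 0], grip=[0.665, 0.665, 0.665, 0.72, 0.8, 0.85, 0.85])

```text
time_s: 19.15
ee_pos: [0.5772, 0.1493, 0.075]
tool_rot: [1.206, 1.212, -1.208]
ft_force: [0.4, 0.1, 0.4]
grip_width: 0.0724
```

Run:
```python
from h import *
print(env.sense()['ft_force'],env.sense()['grip_width'],env.sense()['ee_pos'])
shot('wrist','w23'); shot('scene','s23'); crop('pics/s23.png',250,120,370,220,'pics/s23c.png',6)
```

```text
[0.40974442 0.09380727 0.35269165] 0.0723977148878187 [0.57718748 0.14931635 0.07498659]
```

View pics/w23.png

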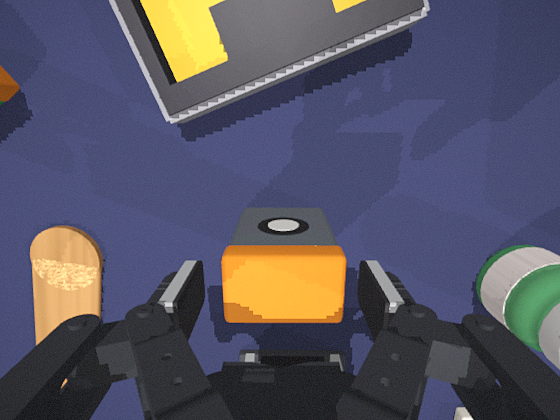

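View pics/s23c.png

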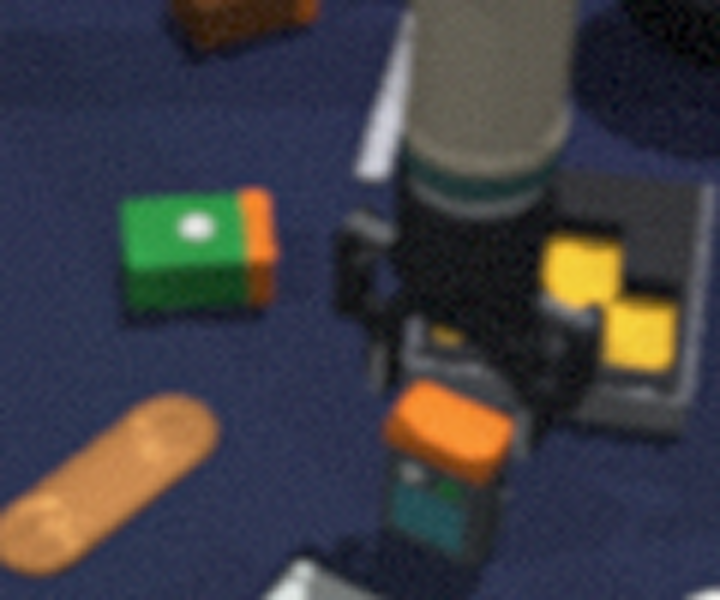

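Run:
```python
from h import *
c,im=load('w23');e,M=pose()
for p in [(223,248),(345,248),(341,322),(227,322)]:
    w=ray(c,p,.084); print(w.round(4),(M.T@(w-e)).round(4))
prev=None
for ph in np.radians(np.arange(0,81,5)):
    y=-32*np.cos(ph)+80.5*np.sin(ph); z=80.5*np.cos(ph)+32*np.sin(ph)
    if prev: print(round(np.degrees(ph)),'toolx',round(-(z-prev[1])/200,4),'toolz',round(-(y-prev[0])/200,4), 'z',round(z,1))
    prev=(y,z)
```

```text
[0.5494 0.1654 0.084 ] [-0.0088 -0.0279 -0.0162]
[0.6051 0.1657 0.084 ] [-0.0089  0.0277 -0.0163]
[0.6055 0.1263 0.084 ] [-0.0089  0.028   0.023 ]
[0.5495 0.1261 0.084 ] [-0.0088 -0.028   0.0231]
5 toolx -0.0124 toolz -0.0357 z 83.0
10 toolx -0.0093 toolz -0.0366 z 84.8
15 toolx -0.006 toolz -0.0373 z 86.0
20 toolx -0.0028 toolz -0.0377 z 86.6
25 toolx 0.0005 toolz -0.0378 z 86.5
30 toolx 0.0038 toolz -0.0376 z 85.7
35 toolx 0.0071 toolz -0.0371 z 84.3
40 toolx 0.0103 toolz -0.0364 z 82.2
45 toolx 0.0134 toolz -0.0353 z 79.5
50 toolx 0.0165 toolz -0.034 z 76.3
55 toolx 0.0194 toolz -0.0324 z 72.4
60 toolx 0.0221 toolz -0.0306 z 68.0
65 toolx 0.0247 toolz -0.0286 z 63.0
70 toolx 0.0271 toolz -0.0263 z 57.6
75 toolx 0.0293 toolz -0.0239 z 51.7
80 toolx 0.0313 toolz -0.0212 z 45.5
```

Emit:
carry_out([
  [0, 0, 0.055],
  [0, 0, 0.055],
  [0.015, 0, 0],
  [0, 0, 0],
  [0, 0, 0],
  [0, 0, 0],
  [0, 0, 0],
  [0, 0, 0],
], spin=[0, 0, 0, 0, 0, 0, 0, 0], grip=[0.85, 0.85, 0.85, 0.67, 0.67, 0.67, 0.67, 0.67])

```text
time_s: 19.92
ee_pos: [0.5776, 0.1274, 0.0725]
tool_rot: [1.206, 1.211, -1.207]
ft_force: [0.3, -1.1, 0.3]
grip_width: 0.0574
```

Emit:
carry_out([
  [-0.006, 0, -0.018],
  [-0.006, 0, -0.018],
  [-0.005, 0, -0.018],
  [-0.005, 0, -0.018],
  [-0.003, 0, -0.019],
  [-0.003, 0, -0.019],
  [-0.001, 0, -0.019],
  [-0.001, 0, -0.019],
], spin=[0, 0, 0, 0, 0, 0, 0, 0], grip=[0.67, 0.67, 0.67, 0.67, 0.67, 0.67, 0.67, 0.67])

```text
time_s: 20.58
ee_pos: [0.5776, 0.1575, 0.0785]
tool_rot: [1.207, 1.211, -1.207]
ft_force: [-1.1, 0.3, -2.5]
grip_width: 0.0575
```

Run:
```python
from h import *
print(env.sense()['ft_force'],env.sense()['grip_width'],env.sense()['ee_pos'])
shot('wrist','w24'); shot('scene','s24'); crop('pics/s24.png',250,120,370,220,'pics/s24c.png',6)
```

```text
[-1.12067849  0.25630685 -2.48730206] 0.057467461195277916 [0.57755867 0.15750124 0.07845162]
```

View pics/w24.png

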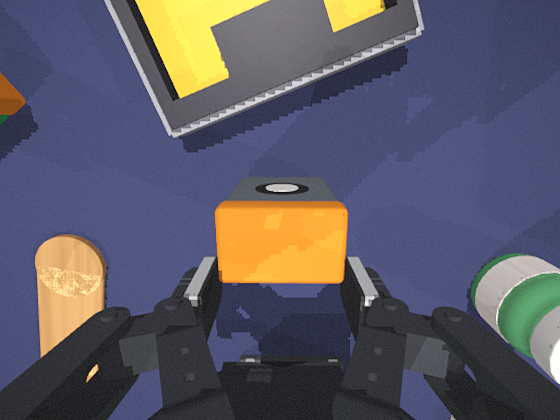

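View pics/s24c.png

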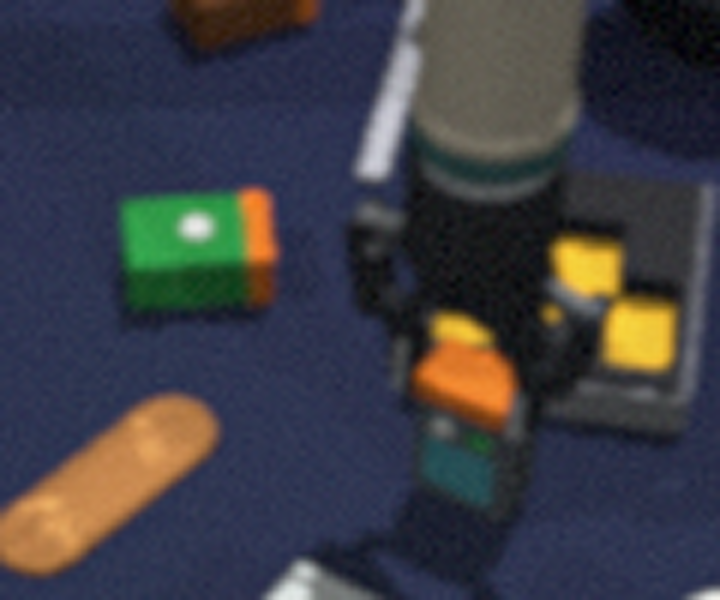

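Emit:
carry_out([
  [0, 0, 0.03],
  [0, 0, 0.07],
  [0, 0, 0.09],
  [0, 0, 0.09],
  [0, 0, 0.07],
  [0, 0, 0.03],
  [0, 0, 0],
  [0, 0, 0],
], spin=[0, 0, 0, 0, 0, 0, 0, 0], grip=[0.66, 0.66, 0.66, 0.66, 0.66, 0.66, 0.66, 0.66])

```text
time_s: 21.35
ee_pos: [0.5779, 0.0806, 0.0785]
tool_rot: [1.208, 1.21, -1.208]
ft_force: [-0.9, 0.7, -1.7]
grip_width: 0.0571
```

Emit:
carry_out([
  [0.02, 0, 0],
  [0.02, 0, 0],
  [0, 0, 0],
  [0, 0, 0],
  [0, 0, 0],
  [0, 0, 0],
  [0, 0, 0],
], spin=[0, 0, 0, 0, 0, 0, 0], grip=[0.66, 0.66, 0.66, 0.72, 0.8, 0.85, 0.85])

```text
time_s: 21.93
ee_pos: [0.5776, 0.0815, 0.0702]
tool_rot: [1.206, 1.211, -1.207]
ft_force: [1.2, 0.6, -0.7]
grip_width: 0.0724
```

Run:
```python
from h import *
print(env.sense()['ft_force'],env.sense()['grip_width'],env.sense()['ee_pos'])
shot('wrist','w25'); shot('scene','s25'); crop('pics/s25.png',250,120,370,220,'pics/s25c.png',6)
```

```text
[ 1.19357139  0.56615478 -0.67800414] 0.07242802816057531 [0.57764447 0.08147068 0.07017766]
```

View pics/w25.png

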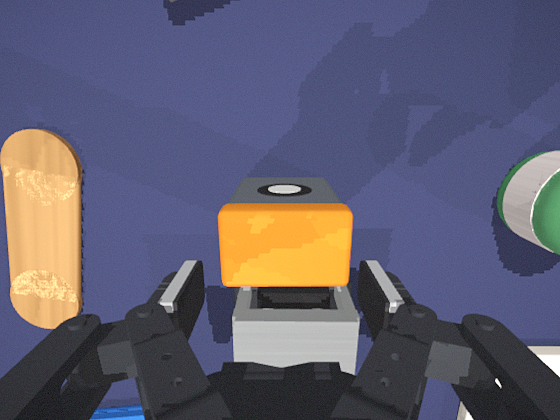

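View pics/s25c.png

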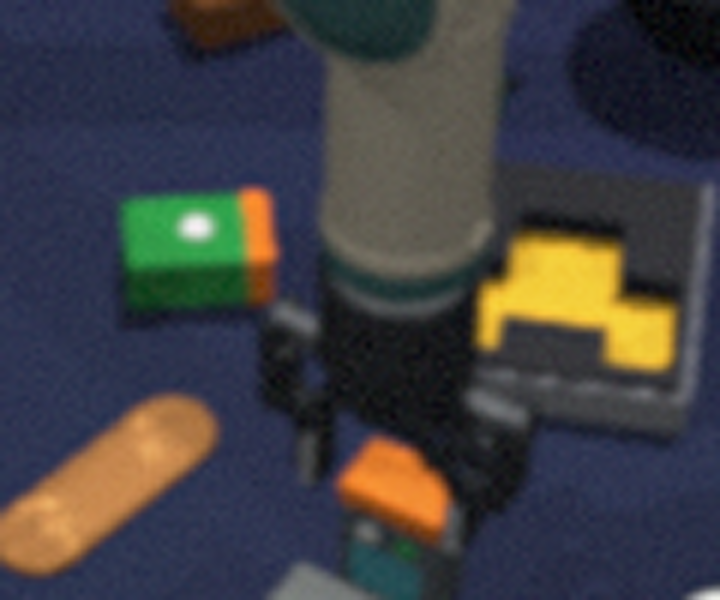

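Run:
```python
from h import *
c,im=load('w25');e,M=pose()
for p in [(219,205),(351,205),(349,286),(222,286)]:
    w=ray(c,p,.084); print(w.round(4),(M.T@(w-e)).round(4))
```

```text
[0.5501 0.1193 0.084 ] [-0.0138 -0.0275 -0.0381]
[0.6058 0.1195 0.084 ] [-0.0138  0.0282 -0.0381]
[0.6075 0.0811 0.084 ] [-0.0138  0.0298  0.0003]
[0.5495 0.0809 0.084 ] [-0.0138 -0.0282  0.0003]
```

Emit:
carry_out([
  [-0.08, 0, 0],
  [-0.08, 0, 0],
  [0, 0, 0.065],
  [0, 0, 0.065],
  [0, 0, 0],
  [0, 0, 0],
  [0, 0, 0],
  [0, 0, 0],
], spin=[0, 0, 0, 0, 0, 0, 0, 0], grip=[0.85, 0.85, 0.5, 0.2, 0, 0, 0, 0])

```text
time_s: 22.7
ee_pos: [0.5775, 0.055, 0.1017]
tool_rot: [1.207, 1.212, -1.208]
ft_force: [0.3, -0.2, 0.1]
grip_width: 0.0006
```

Emit:
carry_out([
  [0.07, 0, 0],
  [0.07, 0, 0],
  [0, 0, -0.03],
  [0, 0, -0.03],
  [0, 0, -0.03],
  [0, 0, 0],
], spin=[0, 0, 0, 0, 0, 0], grip=[0, 0, 0, 0, 0, 0])

```text
time_s: 23.2
ee_pos: [0.5784, 0.0745, 0.0752]
tool_rot: [1.207, 1.211, -1.205]
ft_force: [0.2, -0.6, -1.0]
grip_width: -0.0002
```

Run:
```python
from h import *
print(env.sense()['ft_force'],env.sense()['grip_width'],env.sense()['ee_pos'])
shot('wrist','w26')
```

```text
[ 0.21156083 -0.5665733  -1.02339898] -0.0002093405406647425 [0.57843997 0.07454638 0.07521764]
```

View pics/w26.png

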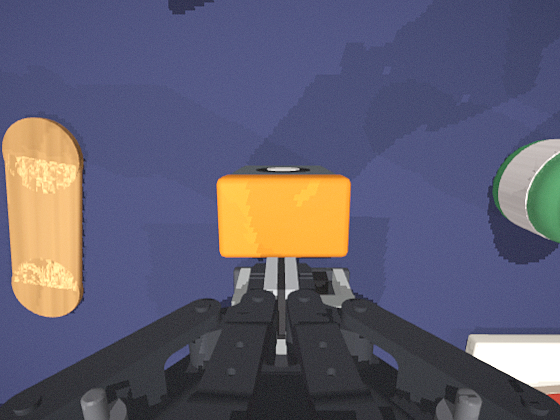

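Emit:
carry_out([
  [0, 0, -0.025],
  [0, 0, -0.025],
  [0, 0, -0.025],
  [0, 0, -0.025],
  [0, 0, -0.025],
  [0, 0, -0.02],
  [0, 0, -0.02],
  [0, 0, 0],
], spin=[0, 0, 0, 0, 0, 0, 0, 0], grip=[0, 0, 0, 0, 0, 0, 0, 0])

```text
time_s: 23.92
ee_pos: [0.5777, 0.1069, 0.0744]
tool_rot: [1.206, 1.211, -1.206]
ft_force: [0.2, -1.7, -0.1]
grip_width: -0.0
```

Run:
```python
from h import *
print(env.sense()['ft_force'],env.sense()['grip_width'],env.sense()['ee_pos'])
shot('wrist','w27')
```

```text
[ 0.19010069 -1.70566585 -0.11444049] -2.375611121833206e-05 [0.5777034  0.10689509 0.07439831]
```

View pics/w27.png

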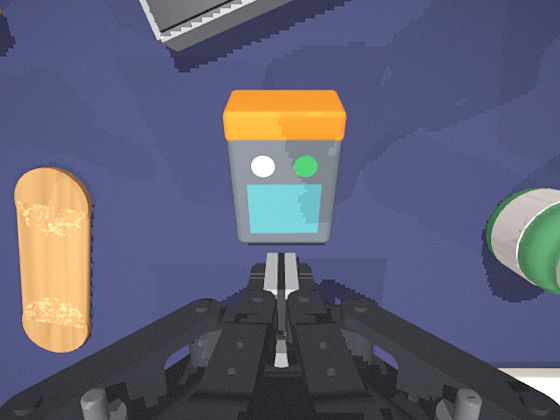

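Emit:
carry_out([
  [-0.05, 0, 0.03],
  [-0.1, 0, 0],
  [-0.1, 0, 0],
  [0, 0, 0],
  [0, 0, 0],
], spin=[0, 0, 0, 0, 0], grip=[0.5, 1, 1, 1, 1])

```text
time_s: 24.38
ee_pos: [0.5789, 0.0994, 0.1262]
tool_rot: [1.209, 1.208, -1.205]
ft_force: [0.9, 1.0, -0.0]
grip_width: 0.0604
```

Run:
```python
from h import *
print(env.sense()['ft_force'],env.sense()['grip_width'],env.sense()['ee_pos'])
shot('wrist','w28')
```

```text
[ 0.87954044  0.9629188  -0.0015925 ] 0.06039210731856523 [0.57890038 0.09940905 0.12618605]
```

View pics/w28.png

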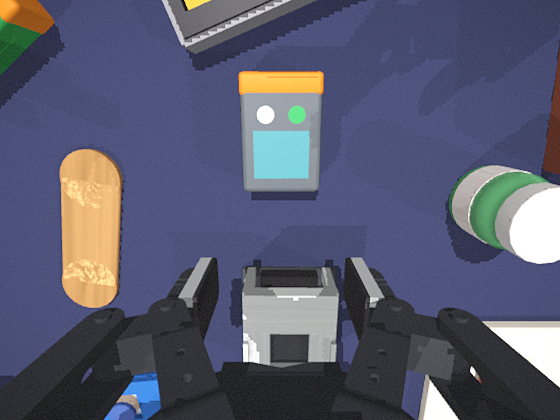

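Run:
```python
from h import *
c,im=load('w28')
P=np.array([ray(c,p,.036)[:2] for p in [(244,191),(319.5,190.5),(323,73),(239,74)]])
print(P.round(4).tolist(),np.linalg.norm(np.roll(P,-1,0)-P,axis=1).round(4),P.mean(0))
ax=(P[2]+P[3]-P[0]-P[1]); print('yaw',np.degrees(np.arctan2(ax[1],ax[0])))
plan((P.mean(0)[0],P.mean(0)[1],0.12),np.arctan2(ax[1],ax[0])-np.pi/2)
```

```text
[[0.5501, 0.1192], [0.6069, 0.1197], [0.6062, 0.2014], [0.5492, 0.2006]] [0.0568 0.0816 0.057  0.0813] [0.57807812 0.16022384]
yaw 90.58155907438669
TCP [0.5779 0.0995 0.125 ] yaw 0.16 j6 0.05 f [ 0.4 -0.8  0.2] w 0.0676 t 24.43
   [[0.012, 0.001, -0.152], [0.013, 0.001, -0.152]] spin -0.0006 n 2
```

Emit:
carry_out([
  [0.012, 0.0005, -0.15],
  [0.012, 0, -0.153],
  [0.15, 0, 0],
  [0.15, 0, 0],
  [0.15, 0, 0],
  [0.08, 0, 0],
  [0, 0, 0],
  [0, 0, 0],
], spin=[-0.0006, -0.0006, 0, 0, 0, 0, 0, 0], grip=[1, 1, 1, 1, 1, 1, 1, 1])

```text
time_s: 25.1
ee_pos: [0.5762, 0.1602, 0.0121]
tool_rot: [1.199, 1.217, -1.205]
ft_force: [1.0, -0.8, 0.6]
grip_width: 0.0852
```

Run:
```python
from h import *
plan((.578,.160,0.005),0)
shot('wrist','w29')
```

```text
TCP [0.5762 0.1602 0.0121] yaw 0.62 j6 0.14 f [ 1.  -0.8  0.6] w 0.0852 t 25.1
   [[0.035, 0.009, 0.001]] spin 0.0017 n 1
```

View pics/w29.png

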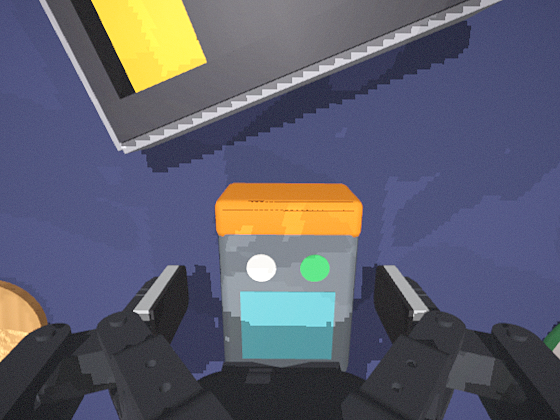

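Emit:
carry_out([
  [0.015, 0.009, 0],
  [0.015, 0, 0],
  [0, 0, 0],
  [0, 0, 0],
  [0, 0, 0],
  [0, 0, 0],
  [0, 0, 0],
  [0, 0, 0],
], spin=[0, 0, 0, 0, 0, 0, 0, 0], grip=[1, 1, 0.5, 0.5, 0.5, 0.5, 0.5, 0.5], force=40)

```text
time_s: 25.82
ee_pos: [0.5798, 0.1607, 0.0085]
tool_rot: [1.202, 1.214, -1.2]
ft_force: [-0.5, -0.5, 5.7]
grip_width: 0.0574
```

Emit:
carry_out([
  [-0.05, 0, 0],
  [-0.1, 0, 0],
  [-0.1, 0, 0],
  [-0.1, 0, 0],
  [-0.1, 0, 0],
  [0, 0, 0],
  [0, 0, 0],
], spin=[0, 0, 0, 0, 0, 0, 0], grip=[0.5, 0.5, 0.5, 0.5, 0.5, 0.5, 0.5])

```text
time_s: 26.4
ee_pos: [0.5799, 0.1607, 0.0984]
tool_rot: [1.202, 1.213, -1.199]
ft_force: [0.3, 0.5, -3.1]
grip_width: 0.0574
```

Run:
```python
from h import *
plan((.584,-.010,0.1),0)
c,im=shot('wrist','w30')
```

```text
TCP [0.5799 0.1607 0.0984] yaw 0.63 j6 0.14 f [ 0.3  0.5 -3.1] w 0.0574 t 26.4
   [[-0.002, 0.002, 0.171], [-0.001, 0.003, 0.17], [-0.002, 0.003, 0.171], [-0.001, 0.003, 0.171], [-0.002, 0.004, 0.171]] spin 0.0003 n 5
```

View pics/w30.png

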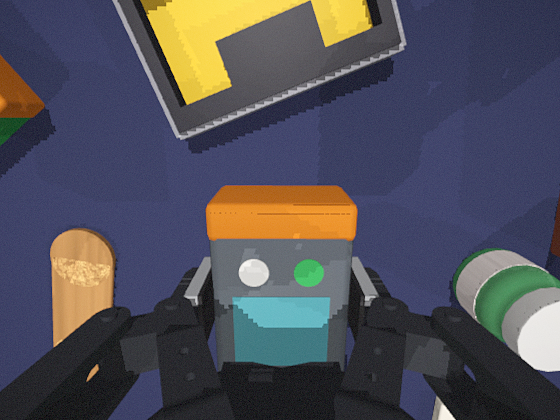

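Emit:
carry_out([
  [-0.001, 0.002, 0.08],
  [-0.001, 0.003, 0.12],
  [-0.001, 0.003, 0.12],
  [-0.001, 0.003, 0.12],
  [-0.001, 0.003, 0.12],
  [-0.001, 0.003, 0.12],
  [-0.001, 0.003, 0.12],
  [-0.001, 0, 0.05],
], spin=[0.0003, 0.0003, 0.0003, 0.0003, 0.0003, 0.0003, 0, 0], grip=[0.5, 0.5, 0.5, 0.5, 0.5, 0.5, 0.5, 0.5])

```text
time_s: 27.12
ee_pos: [0.583, -0.0121, 0.0972]
tool_rot: [1.208, 1.21, -1.214]
ft_force: [0.9, 0.5, -2.7]
grip_width: 0.0575
```

Emit:
carry_out([
  [0, 0, 0],
  [0, 0, 0],
  [0, 0, 0],
], spin=[0, 0, 0], grip=[0.5, 0.5, 0.5])

```text
time_s: 27.37
ee_pos: [0.5836, -0.0081, 0.0985]
tool_rot: [1.209, 1.211, -1.21]
ft_force: [-0.5, 0.6, -2.0]
grip_width: 0.0571
```

Run:
```python
from h import *
plan((.584,-.0093,0.0635),0)
c,im=shot('wrist','w31'); shot('top','t31')
crop('pics/t31.png',240,160,360,230,'pics/t31c.png',6)
```

```text
TCP [ 0.5836 -0.0081  0.0985] yaw -0.01 j6 -0.13 f [-0.5  0.6 -2. ] w 0.0571 t 27.37
   [[0.175, 0.002, 0.006]] spin -0.0 n 1
```

View pics/w31.png

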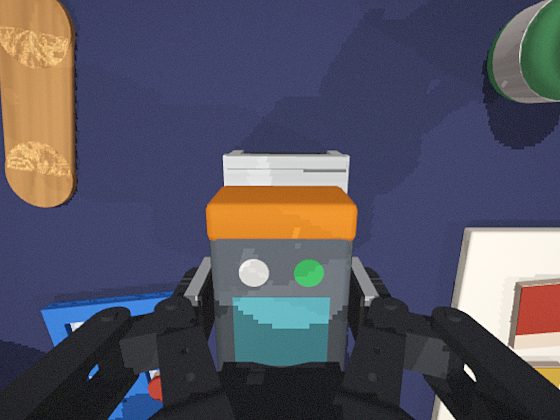

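Run:
```python
from h import *
c,im=load('w31')
for p in [(223,154),(349,154)]: print(ray(c,p,.058).round(4))
# reader orange end bottom edge (z=.09) and top edge
for p,z in [((212,187),.09),((352,187),.09),((207,205),.126),((357,205),.126)]: print(ray(c,p,z).round(4))
crop('pics/w31.png',190,140,370,260,'pics/w31c.png',4)
```

```text
[0.549 0.045 0.058]
[0.6212 0.045  0.058 ]
[0.5487 0.0326 0.09  ]
[0.6169 0.0327 0.09  ]
[0.5544 0.0335 0.126 ]
[0.611  0.0335 0.126 ]
```

View pics/w31c.png

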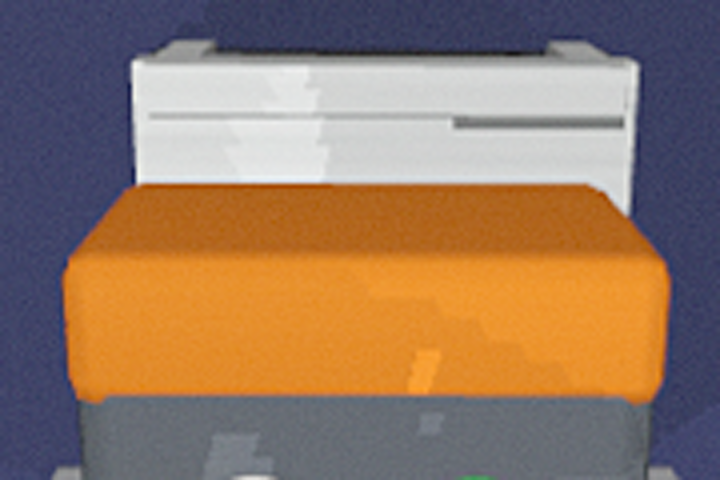

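Emit:
carry_out([
  [0.05, 0.006, 0.006],
  [0.06, 0, 0],
  [0.04, 0, 0],
  [0.02, 0, 0],
  [0.01, 0, 0],
  [0, 0, 0],
  [0, 0, 0],
], spin=[0, 0, 0, 0, 0, 0, 0], grip=[0.5, 0.5, 0.5, 0.5, 0.5, 0.5, 0.5])

```text
time_s: 28.05
ee_pos: [0.5858, -0.0105, 0.0634]
tool_rot: [1.21, 1.208, -1.209]
ft_force: [0.2, 0.2, -2.1]
grip_width: 0.0573
```

Run:
```python
from h import *
plan((.5845,-.0095,0.0635),0)
c,im=shot('wrist','w32')
crop('pics/w32.png',150,140,410,320,'pics/w32c.png',3)
```

```text
TCP [ 0.5858 -0.0105  0.0634] yaw -0.01 j6 -0.14 f [ 0.2  0.2 -2.1] w 0.0573 t 28.05
   [[-0.0, -0.006, -0.005]] spin -0.0 n 1
```

View pics/w32c.png

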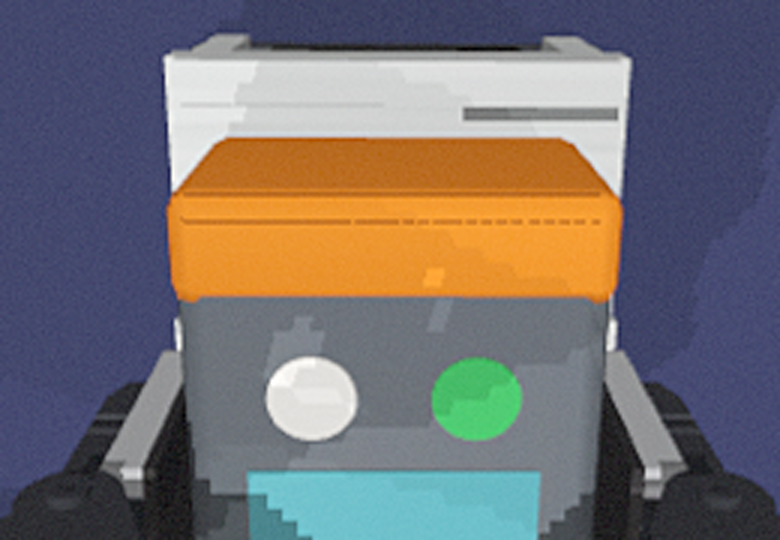

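Emit:
carry_out([
  [0.008, -0.003, -0.003],
  [0.006, 0, 0],
  [0.004, 0, 0],
  [0, 0, 0],
], spin=[0, 0, 0, 0], grip=[0.5, 0.5, 0.5, 0.5])

```text
time_s: 28.43
ee_pos: [0.5858, -0.0103, 0.0625]
tool_rot: [1.21, 1.206, -1.208]
ft_force: [-2.1, -0.4, 12.0]
grip_width: 0.0572
```

Emit:
carry_out([
  [-0.008, 0, 0],
  [0, 0, 0],
  [0, 0, 0],
  [0, 0, 0],
  [-0.08, 0, 0],
  [-0.15, 0, 0],
  [-0.15, 0, 0],
  [0, 0, 0],
], spin=[0, 0, 0, 0, 0, 0, 0, 0], grip=[0.5, 0.75, 0.85, 0.85, 0.85, 0.85, 0.85, 0.85])

```text
time_s: 29.1
ee_pos: [0.5887, -0.0104, 0.1428]
tool_rot: [1.213, 1.2, -1.202]
ft_force: [1.1, -0.2, 0.5]
grip_width: 0.0726
```

Emit:
carry_out([
  [-0.1, 0, 0],
  [-0.1, 0, 0],
  [-0.1, 0, 0.1],
  [-0.1, 0, 0.1],
  [0, 0, 0.1],
  [0, 0, 0.1],
  [0, 0, 0],
  [0, 0, 0],
], spin=[0, 0, 0, 0, 0, 0, 0, 0], grip=[0.85, 0.85, 0.85, 0.85, 0.85, 0.85, 0.85, 0.85])

```text
time_s: 29.77
ee_pos: [0.5846, -0.0906, 0.2167]
tool_rot: [1.211, 1.209, -1.211]
ft_force: [-0.4, 0.1, -0.0]
grip_width: 0.0725
```

Run:
```python
from h import *
plan((.5845,-.0095,0.2),0)
c,im=shot('wrist','w33')
```

```text
TCP [ 0.5846 -0.0906  0.2167] yaw -0.14 j6 -0.27 f [-0.4  0.1 -0. ] w 0.0725 t 29.77
   [[0.028, -0.0, -0.135], [0.028, -0.001, -0.135], [0.028, 0.0, -0.136]] spin -0.0001 n 3
```

View pics/w33.png

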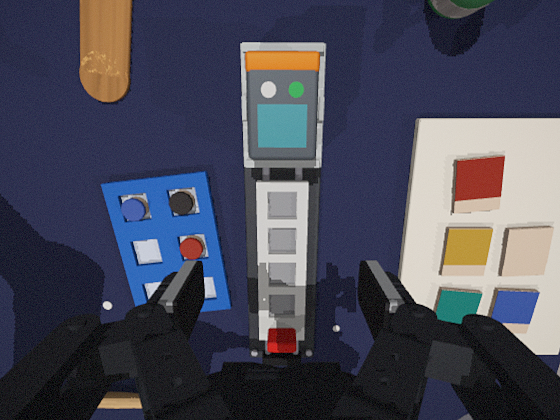

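Reader lies display up in the seat (centre about px 282,110); now check it and the wells/buttons numerically.

Run:
```python
from h import *
crop('pics/w33.png',230,35,335,180,'pics/w33c.png',4)
c,im=load('w33'); hsv=cv2.cvtColor(im,cv2.COLOR_BGR2HSV)
def comps(m,box,amin=60):
    mm=np.zeros_like(m); x0,y0,x1,y1=box; mm[y0:y1,x0:x1]=m[y0:y1,x0:x1]
    cs,_=cv2.findContours(mm,cv2.RETR_EXTERNAL,cv2.CHAIN_APPROX_NONE); return [k for k in cs if cv2.contourArea(k)>amin]
for nm,lo,hi in [('red',(0,160,70),(8,255,220)),('blue',(113,110,60),(126,210,230)),('black',(0,0,10),(180,110,65))]:
    for k in comps(cv2.inRange(hsv,lo,hi),(118,185,210,262),120):
        M=cv2.moments(k); u=(M['m10']/M['m00'],M['m01']/M['m00']); print(nm,np.round(u,1),cv2.contourArea(k),ray(c,u,0.02).round(4))
g=cv2.cvtColor(im,cv2.COLOR_BGR2GRAY)
for k in comps(cv2.inRange(g,110,190),(262,185,302,320),200):
    r=cv2.minAreaRect(k); print(r,ray(c,r[0],0.02).round(4))
```

```text
red [191. 248.] 338.0 [ 0.4789 -0.1626  0.02  ]
black [180.8 202.7] 384.5 [ 0.4721 -0.1083  0.02  ]
((281.5, 290.5), (57.0, 39.0), 90.0) [ 0.5835 -0.2181  0.02  ]
((282.0, 240.5), (28.0, 27.0), 0.0) [ 0.5842 -0.1534  0.02  ]
((281.5, 205.0), (28.0, 29.0), 90.0) [ 0.5837 -0.1111  0.02  ]
```

View pics/w33c.png

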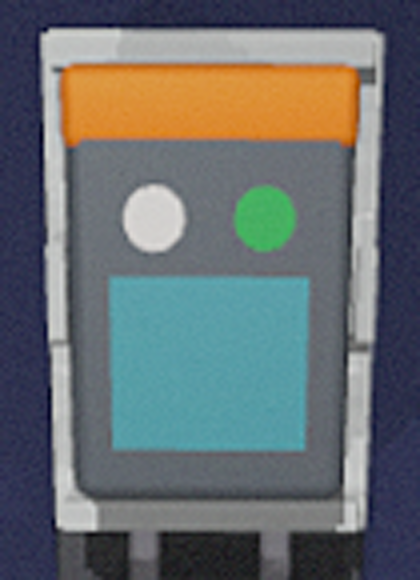

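Run:
```python
from h import *
c,im=load('w33'); f=lambda x,y:(x/4+230,y/4+35)
for q,z in (([(66,68),(357,68),(346,496),(77,496)],.09),([(42,30),(383,33),(365,530),(58,530)],.056)):
    P=np.array([ray(c,f(*p),z)[:2] for p in q]); print(P.round(4).tolist(),P.mean(0).round(4),np.linalg.norm(np.roll(P,-1,0)-P,axis=1).round(4))
e,M=pose()
print('blue',ray(c,(134,209),.02))
plan((.479,-.163,0.06),np.radians(6.4))
```

```text
[[0.5569, 0.0308], [0.613, 0.0306], [0.6133, -0.0514], [0.5565, -0.0513]] [ 0.5849 -0.0103] [0.0561 0.0821 0.0568 0.0821]
[[0.5486, 0.0442], [0.6221, 0.0435], [0.6219, -0.0639], [0.5483, -0.0638]] [ 0.5852 -0.01  ] [0.0735 0.1074 0.0736 0.108 ]
blue [ 0.41928883 -0.11545617  0.02      ]
TCP [ 0.5845 -0.0898  0.2166] yaw -0.08 j6 -0.27 f [-0.5 -0.4  0.1] w 0.0728 t 29.82
   [[0.131, -0.088, 0.061], [0.13, -0.088, 0.06], [0.131, -0.09, 0.058], [0.13, -0.091, 0.056], [0.131, -0.092, 0.054], [0.13, -0.094, 0.053]] spin -0.003 n 6
```

Run:
```python
from h import *
plan((.479,-.163,0.05))
```

```text
TCP [ 0.5845 -0.0898  0.2166] yaw -0.08 j6 -0.27 f [-0.5 -0.4  0.1] w 0.0728 t 29.82
   [[0.139, -0.088, 0.061], [0.139, -0.087, 0.062], [0.139, -0.088, 0.061], [0.138, -0.088, 0.061], [0.139, -0.087, 0.061], [0.139, -0.088, 0.062]] spin 0 n 6
```

Emit:
carry_out([
  [0.05, -0.13, 0.09],
  [0.1, -0.13, 0.09],
  [0.12, -0.13, 0.09],
  [0.15, -0.137, 0.098],
  [0.15, 0, 0],
  [0.15, 0, 0],
  [0.11, 0, 0],
  [0, 0, 0],
], spin=[0, 0, 0, 0, 0, 0, 0, 0], grip=[0.85, 0.45, 0.45, 0.45, 0.45, 0.45, 0.45, 0.45], force=25)

```text
time_s: 30.48
ee_pos: [0.4778, -0.1595, 0.0495]
tool_rot: [1.209, 1.219, -1.213]
ft_force: [-1.2, 1.0, 0.6]
grip_width: 0.0383
```

Run:
```python
from h import *
plan((.479,-.163,0.0145),0)
shot('wrist','w34')
```

```text
TCP [ 0.4778 -0.1595  0.0495] yaw -0.0 j6 -0.46 f [-1.2  1.   0.6] w 0.0383 t 30.48
   [[0.175, 0.008, 0.019]] spin -0.0 n 1
```

View pics/w34.png

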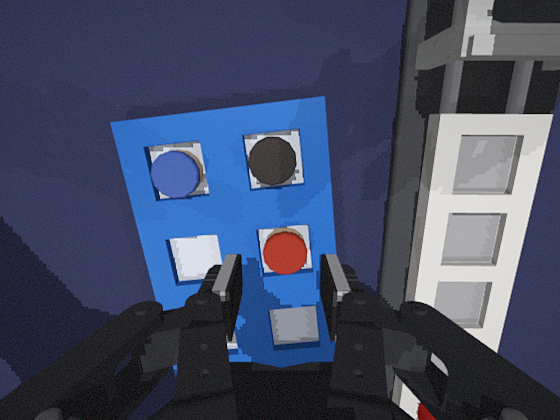

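```bash
cat >> h.py <<'E'
def blob(nm,color,box,z,mode='button'):
    c,im=load(nm); hsv=cv2.cvtColor(im,cv2.COLOR_BGR2HSV)
    rng={'red':((0,150,60),(9,255,230)),'blue':((112,100,60),(127,215,240)),'black':((0,0,5),(180,140,72))}[color]
    m=cv2.inRange(hsv,*rng); mm=np.zeros_like(m); x0,y0,x1,y1=box; mm[y0:y1,x0:x1]=m[y0:y1,x0:x1]
    cs,_=cv2.findContours(mm,cv2.RETR_EXTERNAL,cv2.CHAIN_APPROX_NONE); k=max(cs,key=cv2.contourArea)
    e=cv2.fitEllipse(cv2.convexHull(k)); print(color,np.round(e[0],1),np.round(e[1],1),ray(c,e[0],z).round(4)); return ray(c,e[0],z)
E
python3 - <<'E'
from h import *
blob('w34','red',(255,220,318,280),.02);blob('w34','black',(245,132,300,188),.02);blob('w34','blue',(150,148,205,200),.02)
c,_=load('w34')
for u in [(488,165),(473,239)]: print(ray(c,u,.02).round(4))
E
```

```text
red [284.9 252.6] [42.3 43.5] [ 0.4786 -0.1626  0.02  ]
black [271.9 160.5] [47.5 47.9] [ 0.4714 -0.1085  0.02  ]
blue [174.6 174.2] [46.7 50. ] [ 0.4178 -0.1161  0.02  ]
[ 0.5882 -0.1108  0.02  ]
[ 0.5874 -0.1536  0.02  ]
```

Red at (0.4786,-0.1626), consistent. Descend and grip.

Emit:
carry_out([
  [0.06, 0.004, 0.008],
  [0.06, 0, 0.008],
  [0.045, 0, 0],
  [0.01, 0, 0],
  [0, 0, 0],
  [0, 0, 0],
  [0, 0, 0],
  [0, 0, 0],
], spin=[0, 0, 0, 0, 0, 0, 0, 0], grip=[0.45, 0.45, 0.45, 0.45, 0.45, 0.2, 0.2, 0.2], force=25)

```text
time_s: 31.2
ee_pos: [0.484, -0.1657, 0.0202]
tool_rot: [1.21, 1.205, -1.207]
ft_force: [0.6, 1.4, 5.7]
grip_width: 0.0171
```

Emit:
carry_out([
  [0, 0, 0],
  [0, 0, 0],
  [-0.05, 0, 0],
  [-0.1, 0, 0],
  [-0.1, 0, 0],
  [0, 0, 0],
  [0, 0, 0],
], spin=[0, 0, 0, 0, 0, 0, 0], grip=[0.2, 0.2, 0.2, 0.2, 0.2, 0.2, 0.2])

```text
time_s: 31.78
ee_pos: [0.483, -0.1657, 0.0702]
tool_rot: [1.21, 1.206, -1.208]
ft_force: [-1.9, -0.0, 0.9]
grip_width: 0.0168
```

Run:
```python
from h import *
plan((.584,-.1103,0.065),0)
shot('wrist','w35')
```

```text
TCP [ 0.483  -0.1657  0.0702] yaw -0.02 j6 -0.47 f [-1.9 -0.   0.9] w 0.0168 t 31.78
   [[0.007, 0.126, -0.069], [0.006, 0.126, -0.07], [0.007, 0.127, -0.069], [0.007, 0.126, -0.069]] spin -0.0 n 4
```

View pics/w35.png

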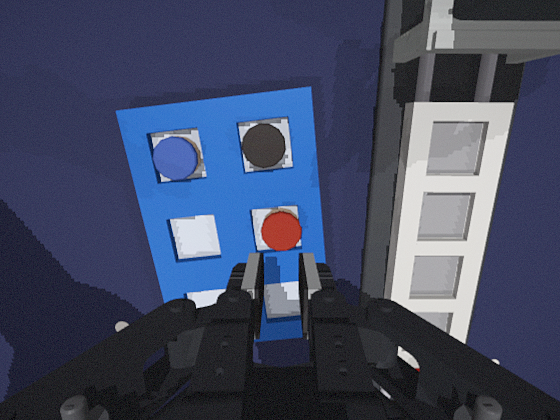

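Emit:
carry_out([
  [0, 0, 0],
  [0, 0, 0],
  [0, 0, 0],
], spin=[0, 0, 0], grip=[0.45, 0.45, 0.45])

```text
time_s: 32.08
ee_pos: [0.4815, -0.1649, 0.0677]
tool_rot: [1.209, 1.211, -1.211]
ft_force: [-0.2, 0.2, 0.2]
grip_width: 0.0383
```

Run:
```python
from h import *
plan((.4786,-.1626,0.0145),0)
shot('wrist','w36')
r=blob('w36','red',(255,205,310,260),.02);blob('w36','black',(240,120,290,172),.02);blob('w36','blue',(148,135,205,185),.02)
e,M=pose(); print((M.T@(r-e)/.2).round(4))
```

```text
TCP [ 0.4815 -0.1649  0.0677] yaw -0.03 j6 -0.47 f [-0.2  0.2  0.2] w 0.0383 t 32.08
   [[0.133, -0.007, -0.006], [0.133, -0.007, -0.005]] spin -0.0 n 2
red [283.6 233.3] [39.  39.7] [ 0.4818 -0.1629  0.02  ]
black [266.  147.2] [43.3 43.9] [ 0.4713 -0.1086  0.02  ]
blue [176.7 160.2] [43.3 45.8] [ 0.4178 -0.1163  0.02  ]
[ 0.2391  0.0013 -0.0105]
```

Emit:
carry_out([
  [0.07, 0.001, -0.01],
  [0.08, 0, 0],
  [0.07, 0, 0],
  [0.03, 0, 0],
  [0.01, 0, 0],
  [0, 0, 0],
  [0, 0, 0],
], spin=[0, 0, 0, 0, 0, 0, 0], grip=[0.45, 0.45, 0.45, 0.45, 0.45, 0.45, 0.45])

```text
time_s: 32.72
ee_pos: [0.4828, -0.1635, 0.0169]
tool_rot: [1.21, 1.208, -1.209]
ft_force: [0.8, 0.6, 0.3]
grip_width: 0.038
```

Run:
```python
from h import *
plan((.4818,-.1629,0.0145),0)
shot('wrist','w37')
```

```text
TCP [ 0.4828 -0.1635  0.0169] yaw -0.03 j6 -0.46 f [0.8 0.6 0.3] w 0.038 t 32.72
   [[0.012, -0.005, -0.003]] spin -0.0001 n 1
```

View pics/w37.png

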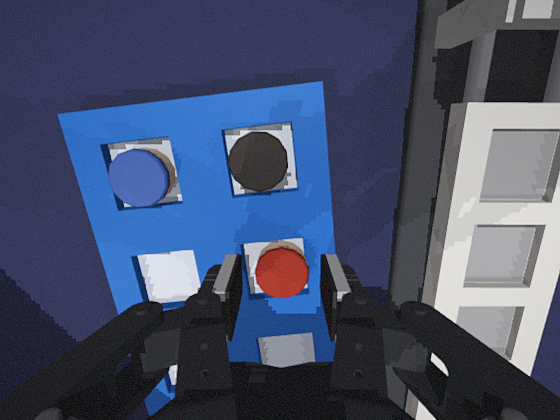

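Emit:
carry_out([
  [0.012, -0.002, 0.002],
  [0, 0, 0],
  [0, 0, 0],
  [0, 0, 0],
  [0, 0, 0],
  [0, 0, 0],
  [0, 0, 0],
], spin=[0, 0, 0, 0, 0, 0, 0], grip=[0.45, 0.45, 0.2, 0.2, 0.2, 0.2, 0.2], force=25)

```text
time_s: 33.35
ee_pos: [0.4821, -0.1637, 0.0146]
tool_rot: [1.209, 1.208, -1.209]
ft_force: [-1.6, 0.1, 4.8]
grip_width: 0.0235
```

Emit:
carry_out([
  [-0.03, 0, 0],
  [-0.06, 0, 0],
  [-0.1, 0, 0],
  [-0.06, 0, 0],
  [0, 0, 0],
  [0, 0, 0],
], spin=[0, 0, 0, 0, 0, 0], grip=[0.2, 0.2, 0.2, 0.2, 0.2, 0.2])

```text
time_s: 33.85
ee_pos: [0.4824, -0.1638, 0.0646]
tool_rot: [1.21, 1.207, -1.209]
ft_force: [0.8, 0.1, -0.7]
grip_width: 0.0234
```

Run:
```python
from h import *
plan((.584,-.1103,0.065),0)
shot('wrist','w38')
```

```text
TCP [ 0.4824 -0.1638  0.0646] yaw -0.02 j6 -0.46 f [ 0.8  0.1 -0.7] w 0.0234 t 33.85
   [[-0.0, 0.127, -0.067], [-0.001, 0.127, -0.067], [-0.0, 0.127, -0.067], [-0.001, 0.127, -0.067]] spin -0.0 n 4
```

View pics/w38.png

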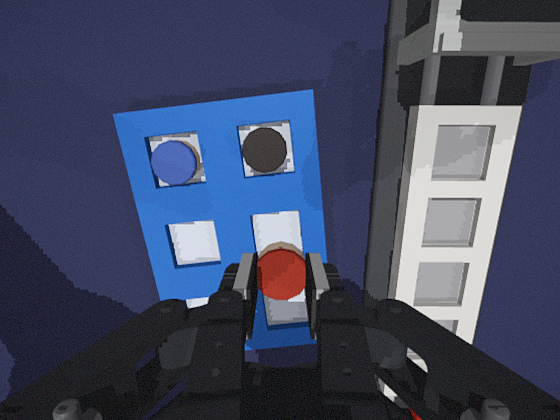

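Run:
```python
from h import *
b=blob('w38','red',(255,245,310,305),.070); e,M=pose(); print((b-e).round(4))
```

```text
red [280.7 273.7] [51.2 54.1] [ 0.481  -0.1625  0.07  ]
[-0.0007  0.001   0.0061]
```

Emit:
carry_out([
  [0, 0.1, -0.05],
  [0, 0.13, -0.07],
  [0, 0.13, -0.07],
  [0, 0.12, -0.07],
  [0, 0.028, -0.008],
  [0, 0, 0],
  [0, 0, 0],
  [0, 0, 0],
], spin=[0, 0, 0, 0, 0, 0, 0, 0], grip=[0.2, 0.2, 0.2, 0.2, 0.2, 0.2, 0.2, 0.2])

```text
time_s: 34.57
ee_pos: [0.5817, -0.1102, 0.0632]
tool_rot: [1.209, 1.211, -1.212]
ft_force: [0.3, 0.5, 0.5]
grip_width: 0.0234
```

Run:
```python
from h import *
plan((.584,-.1103,0.031),0)
shot('wrist','w39')
```

```text
TCP [ 0.5817 -0.1102  0.0632] yaw -0.04 j6 -0.3 f [0.3 0.5 0.5] w 0.0234 t 34.57
   [[0.161, 0.012, 0.001]] spin -0.0001 n 1
```

View pics/w39.png

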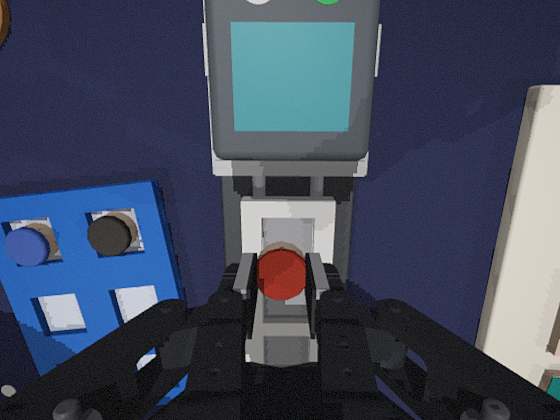

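Run:
```python
from h import *
c,_=load('w39'); crop('pics/w39.png',225,165,355,330,'pics/w39c.png',4)
for u in [(262,218),(314,218),(241,198),(335,198)]: print(ray(c,u,.025).round(4))
```

```text
[ 0.569  -0.0949  0.025 ]
[ 0.6001 -0.0949  0.025 ]
[ 0.5568 -0.0825  0.025 ]
[ 0.6121 -0.0825  0.025 ]
```

View pics/w39c.png

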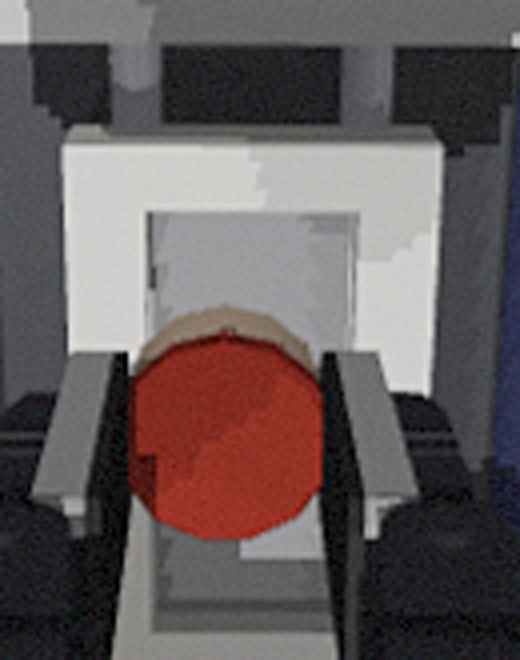

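Emit:
carry_out([
  [0.05, 0.016, 0.006],
  [0.06, 0, 0],
  [0.04, 0, 0],
  [0.018, 0, 0],
  [0, 0, 0],
  [0, 0, 0],
], spin=[0, 0, 0, 0, 0, 0], grip=[0.2, 0.2, 0.2, 0.2, 0.2, 0.2])

```text
time_s: 35.12
ee_pos: [0.5866, -0.1115, 0.0304]
tool_rot: [1.21, 1.209, -1.21]
ft_force: [-0.1, 0.3, 0.1]
grip_width: 0.0233
```

Emit:
carry_out([
  [0.008, -0.006, 0],
  [0, 0, 0],
  [0, 0, 0],
  [0, 0, 0],
  [0, 0, 0],
  [-0.08, 0, 0],
  [-0.15, 0, 0],
  [0, 0, 0],
], spin=[0, 0, 0, 0, 0, 0, 0, 0], grip=[0.2, 0.2, 0.35, 0.45, 0.45, 0.45, 0.45, 0.45])

```text
time_s: 35.78
ee_pos: [0.589, -0.1122, 0.0797]
tool_rot: [1.211, 1.201, -1.204]
ft_force: [1.0, -0.6, 1.0]
grip_width: 0.0383
```

Emit:
carry_out([
  [0, -0.06, 0],
  [0, -0.12, 0],
  [0, -0.13, 0],
  [0, -0.13, 0],
  [0, -0.1, 0],
  [0, -0.03, 0],
  [0, 0, 0],
  [0, 0, 0],
], spin=[0, 0, 0, 0, 0, 0, 0, 0], grip=[0.45, 0.45, 0.45, 0.45, 0.45, 0.45, 0.45, 0.45])

```text
time_s: 36.45
ee_pos: [0.4731, -0.1117, 0.0754]
tool_rot: [1.21, 1.206, -1.208]
ft_force: [0.7, 0.7, 0.8]
grip_width: 0.0385
```

Emit:
carry_out([
  [0, 0, 0],
  [0, 0, 0],
], spin=[0, 0], grip=[0.45, 0.45])

```text
time_s: 36.62
ee_pos: [0.4734, -0.1116, 0.0751]
tool_rot: [1.21, 1.207, -1.208]
ft_force: [-0.0, -0.1, -0.6]
grip_width: 0.0382
```

Run:
```python
from h import *
plan((.4713,-.1086,0.0145),0)
shot('wrist','w40')
```

```text
TCP [ 0.4734 -0.1116  0.0751] yaw -0.01 j6 -0.37 f [-0.  -0.1 -0.6] w 0.0382 t 36.62
   [[0.152, -0.005, -0.008], [0.151, -0.006, -0.007]] spin -0.0 n 2
```

View pics/w40.png

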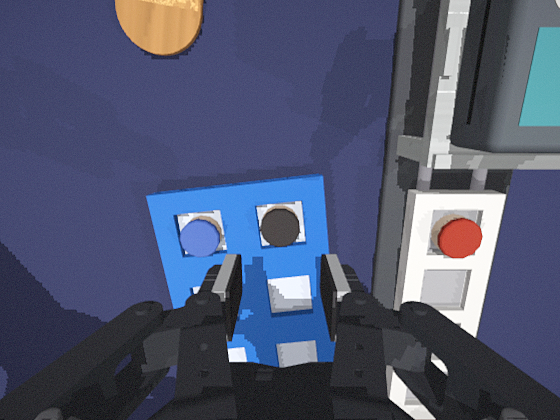

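Run:
```python
from h import *
b=blob('w40','black',(256,205,302,248),.02); blob('w40','blue',(178,215,225,258),.02); r=blob('w40','red',(435,215,485,260),.034)
e,M=pose(); print((M.T@(b-e)/.2).round(4), 'need down',(e[2]-.0145)/.2)
```

```text
black [280.4 226.4] [36.1 38.2] [ 0.4718 -0.1075  0.02  ]
blue [199.4 237.8] [36.8 40.3] [ 0.4178 -0.1156  0.02  ]
red [459.3 237.8] [38.9 44.4] [ 0.583  -0.1102  0.034 ]
[ 0.275  -0.0065 -0.0199] need down 0.30247566925242514
```

Emit:
carry_out([
  [0.07, -0.007, -0.02],
  [0.1, 0, 0],
  [0.08, 0, 0],
  [0.035, 0, 0],
  [0.015, 0, 0],
  [0, 0, 0],
  [0, 0, 0],
], spin=[0, 0, 0, 0, 0, 0, 0], grip=[0.45, 0.45, 0.45, 0.45, 0.45, 0.45, 0.45])

```text
time_s: 37.25
ee_pos: [0.471, -0.1075, 0.0154]
tool_rot: [1.21, 1.208, -1.209]
ft_force: [0.3, -0.4, 0.8]
grip_width: 0.0382
```

Run:
```python
from h import *
plan((.4715,-.1080,0.0145),0)
shot('wrist','w41')
```

```text
TCP [ 0.471  -0.1075  0.0154] yaw -0.02 j6 -0.37 f [ 0.3 -0.4  0.8] w 0.0382 t 37.25
   [[0.004, 0.003, 0.003]] spin -0.0001 n 1
```

View pics/w41.png

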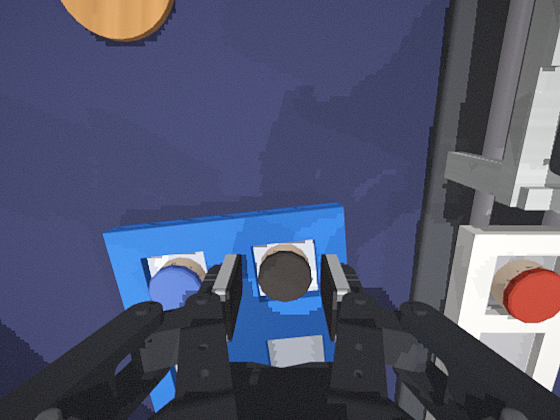

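Emit:
carry_out([
  [0.005, 0.003, 0],
  [0, 0, 0],
  [0, 0, 0],
  [0, 0, 0],
  [0, 0, 0],
  [0, 0, 0],
  [-0.03, 0, 0],
  [-0.08, 0, 0],
], spin=[0, 0, 0, 0, 0, 0, 0, 0], grip=[0.45, 0.2, 0.2, 0.2, 0.2, 0.2, 0.2, 0.2])

```text
time_s: 37.97
ee_pos: [0.469, -0.1066, 0.0348]
tool_rot: [1.209, 1.214, -1.212]
ft_force: [0.8, 0.2, 0.2]
grip_width: 0.0231
```

Emit:
carry_out([
  [-0.1, 0, 0],
  [-0.04, 0, 0],
  [0, 0.1, 0.04],
  [0, 0.13, 0.05],
  [0, 0.13, 0.05],
  [0, 0.13, 0.05],
  [0, 0.07, 0.035],
  [0, 0, 0],
], spin=[0, 0, 0, 0, 0, 0, 0, 0], grip=[0.2, 0.2, 0.2, 0.2, 0.2, 0.2, 0.2, 0.2])

```text
time_s: 38.63
ee_pos: [0.5866, -0.1542, 0.0638]
tool_rot: [1.21, 1.204, -1.208]
ft_force: [1.1, -0.6, 0.8]
grip_width: 0.0234
```

Emit:
carry_out([
  [0, 0, 0],
  [0, 0, 0],
], spin=[0, 0], grip=[0.2, 0.2])

```text
time_s: 38.8
ee_pos: [0.5811, -0.1515, 0.0633]
tool_rot: [1.209, 1.212, -1.211]
ft_force: [-0.6, 0.6, -0.4]
grip_width: 0.0231
```

Run:
```python
from h import *
plan((.585,-.153,0.029),0)
shot('wrist','w42')
crop('pics/w42.png',215,165,345,330,'pics/w42c.png',4)
```

```text
TCP [ 0.5811 -0.1515  0.0633] yaw -0.03 j6 -0.37 f [-0.6  0.6 -0.4] w 0.0231 t 38.8
   [[0.172, 0.02, 0.007]] spin -0.0001 n 1
```

View pics/w42.png

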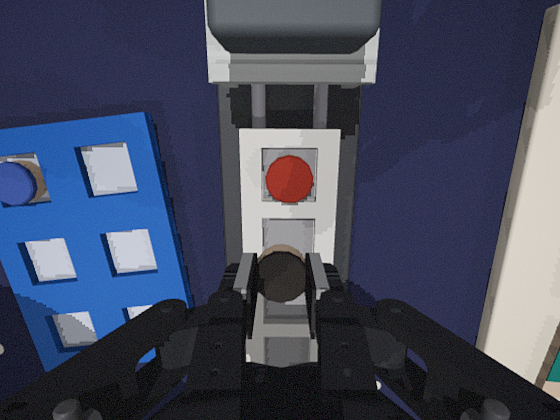

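Run:
```python
from h import *
c,_=load('w42')
for u in [(262.5,220),(314.5,220),(262,149),(317,149),(316,201),(262,202)]: print(u,ray(c,u,.025).round(4))
e,M=pose(); b=blob('w42','black',(258,245,307,302),.0695); print((b-e).round(4))
b=blob('w42','red',(262,150,317,205),.034)
```

```text
(262.5, 220) [ 0.5686 -0.1375  0.025 ]
(314.5, 220) [ 0.5998 -0.1374  0.025 ]
(262, 149) [ 0.569  -0.0954  0.025 ]
(317, 149) [ 0.6    -0.0954  0.025 ]
(316, 201) [ 0.6004 -0.1256  0.025 ]
(262, 202) [ 0.5685 -0.1263  0.025 ]
black [284.9 276.2] [51.3 67.8] [ 0.5817 -0.1511  0.0695]
[0.0007 0.0003 0.006 ]
red [289.  178.9] [46.5 47. ] [ 0.5841 -0.1107  0.034 ]
```

Emit:
carry_out([
  [0.05, 0.009, 0.008],
  [0.06, 0, 0],
  [0.04, 0, 0],
  [0.02, 0, 0],
  [0, 0, 0],
  [0, 0, 0],
], spin=[0, 0, 0, 0, 0, 0], grip=[0.2, 0.2, 0.2, 0.2, 0.2, 0.2])

```text
time_s: 39.35
ee_pos: [0.5842, -0.1537, 0.0297]
tool_rot: [1.209, 1.209, -1.21]
ft_force: [-0.3, 0.3, -0.6]
grip_width: 0.0233
```

Emit:
carry_out([
  [0.005, 0, 0],
  [0, 0, 0],
  [0, 0, 0],
  [0, 0, 0],
  [0, 0, 0],
  [-0.08, 0, 0],
  [-0.15, 0, 0],
  [0, 0, 0],
], spin=[0, 0, 0, 0, 0, 0, 0, 0], grip=[0.2, 0.2, 0.35, 0.45, 0.45, 0.45, 0.45, 0.45])

```text
time_s: 40.02
ee_pos: [0.5879, -0.1551, 0.0797]
tool_rot: [1.211, 1.2, -1.205]
ft_force: [1.6, -0.8, -0.1]
grip_width: 0.0385
```

Emit:
carry_out([
  [0, -0.1, -0.02],
  [0, -0.14, -0.03],
  [0, -0.14, -0.04],
  [0, -0.14, -0.04],
  [0, -0.14, -0.04],
  [0, -0.13, -0.02],
  [0, -0.04, 0],
  [0, 0, 0],
], spin=[0, 0, 0, 0, 0, 0, 0, 0], grip=[0.45, 0.45, 0.45, 0.45, 0.45, 0.45, 0.45, 0.45])

```text
time_s: 40.68
ee_pos: [0.4166, -0.1152, 0.0751]
tool_rot: [1.21, 1.21, -1.21]
ft_force: [1.7, 0.6, -0.0]
grip_width: 0.0382
```

Emit:
carry_out([
  [0, 0, 0],
  [0, 0, 0],
  [0, 0, 0],
], spin=[0, 0, 0], grip=[0.45, 0.45, 0.45])

```text
time_s: 40.93
ee_pos: [0.4207, -0.1166, 0.0752]
tool_rot: [1.21, 1.207, -1.208]
ft_force: [0.4, -0.6, 0.5]
grip_width: 0.0384
```

Run:
```python
from h import *
shot('wrist','w43'); plan((.4178,-.1158,.0145),0)
```

```text
TCP [ 0.4203 -0.1165  0.0751] yaw -0.02 j6 -0.43 f [ 0.4 -0.3 -0.1] w 0.0383 t 40.98
   [[0.151, -0.007, -0.002], [0.152, -0.006, -0.001]] spin -0.0 n 2
```

View pics/w43.png

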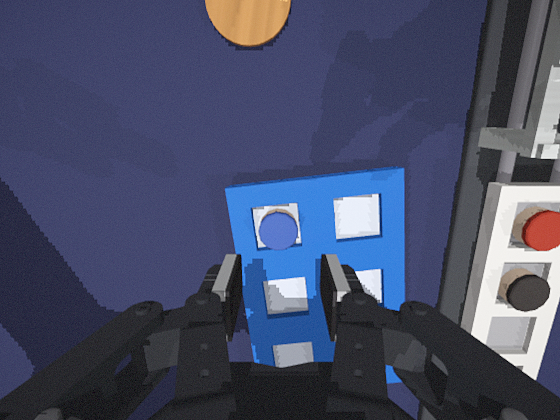

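Run:
```python
from h import *
b=blob('w43','blue',(255,208,302,252),.02);e,M=pose(); print(e,(M.T@(b-e)/.2).round(4))
```

```text
blue [278.1 230.8] [37.9 38.8] [ 0.4176 -0.1157  0.02  ]
[ 0.42032941 -0.11645245  0.07507891] [ 0.2754 -0.014  -0.0039]
```

Emit:
carry_out([
  [0.07, -0.01, -0.004],
  [0.1, 0, 0],
  [0.08, 0, 0],
  [0.035, 0, 0],
  [0.018, 0, 0],
  [0, 0, 0],
  [0, 0, 0],
], spin=[0, 0, 0, 0, 0, 0, 0], grip=[0.45, 0.45, 0.45, 0.45, 0.45, 0.45, 0.45])

```text
time_s: 41.57
ee_pos: [0.4173, -0.1153, 0.0146]
tool_rot: [1.21, 1.208, -1.209]
ft_force: [-0.3, 0.1, -0.4]
grip_width: 0.0385
```

Emit:
carry_out([
  [0, 0, 0],
  [0, 0, 0],
  [0, 0, 0],
  [0, 0, 0],
  [0, 0, 0],
  [-0.03, 0, 0],
  [-0.08, 0, 0],
  [-0.1, 0, 0],
], spin=[0, 0, 0, 0, 0, 0, 0, 0], grip=[0.2, 0.2, 0.2, 0.2, 0.2, 0.2, 0.2, 0.2])

```text
time_s: 42.23
ee_pos: [0.4151, -0.1143, 0.056]
tool_rot: [1.209, 1.213, -1.212]
ft_force: [-0.3, 0.3, -0.2]
grip_width: 0.0231
```

Emit:
carry_out([
  [-0.04, 0.05, 0.02],
  [0, 0.13, 0.06],
  [0, 0.13, 0.06],
  [0, 0.13, 0.06],
  [0, 0.13, 0.06],
  [0, 0.13, 0.06],
  [0, 0.1, 0.06],
  [0, 0.035, 0.015],
], spin=[0, 0, 0, 0, 0, 0, 0, 0], grip=[0.2, 0.2, 0.2, 0.2, 0.2, 0.2, 0.2, 0.2])

```text
time_s: 42.9
ee_pos: [0.5869, -0.1962, 0.0645]
tool_rot: [1.21, 1.205, -1.208]
ft_force: [-0.3, -0.3, -0.1]
grip_width: 0.0231
```

Emit:
carry_out([
  [0, 0, 0],
  [0, 0, 0],
  [0, 0, 0],
  [0, 0, 0],
], spin=[0, 0, 0, 0], grip=[0.2, 0.2, 0.2, 0.2])

```text
time_s: 43.23
ee_pos: [0.5818, -0.1931, 0.0644]
tool_rot: [1.209, 1.211, -1.21]
ft_force: [0.3, 0.5, 0.2]
grip_width: 0.0231
```

Run:
```python
from h import *
shot('wrist','w44'); plan((.5842,-.1955,.029),0)
```

```text
TCP [ 0.5822 -0.1932  0.0645] yaw -0.01 j6 -0.43 f [0.9 0.1 0.5] w 0.0233 t 43.28
   [[0.178, 0.01, 0.011]] spin -0.0 n 1
```

View pics/w44.png

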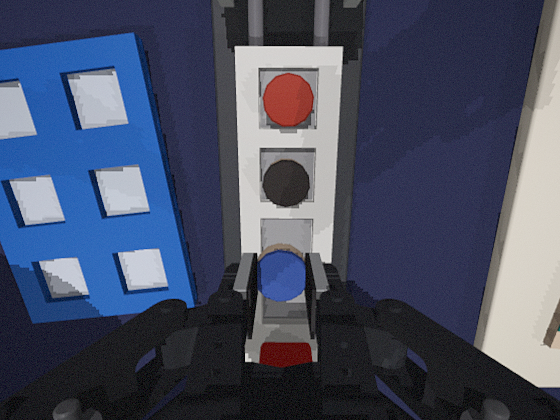

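Run:
```python
from h import *
c,_=load('w44')
for u in [(261,220),(314,220)]: print(u,ray(c,u,.025).round(4))
e,M=pose(); b=blob('w44','blue',(255,250,308,302),.0698); print((b-e).round(4))
blob('w44','red',(262,70,317,130),.034);blob('w44','black',(262,155,312,208),.034)
```

```text
(261, 220) [ 0.5684 -0.1793  0.025 ]
(314, 220) [ 0.6004 -0.1793  0.025 ]
blue [280.8 275.4] [51.  53.6] [ 0.5805 -0.1926  0.0698]
[-0.0017  0.0006  0.0053]
red [288.   99.5] [50. 53.] [ 0.5841 -0.111   0.034 ]
black [286.1 183.1] [46.4 47.5] [ 0.5834 -0.1548  0.034 ]
```

Emit:
carry_out([
  [0.05, 0.008, 0.01],
  [0.06, 0, 0],
  [0.04, 0, 0],
  [0.025, 0, 0],
  [0, 0, 0],
  [0, 0, 0],
], spin=[0, 0, 0, 0, 0, 0], grip=[0.2, 0.2, 0.2, 0.2, 0.2, 0.2])

```text
time_s: 43.78
ee_pos: [0.5845, -0.1959, 0.0292]
tool_rot: [1.209, 1.21, -1.21]
ft_force: [-1.2, -0.6, 2.7]
grip_width: 0.0229
```

Seated in well 3 (contact 2.7 N). Release, rise, and view everything.

Emit:
carry_out([
  [0, 0, 0],
  [0, 0, 0],
  [0, 0, 0],
  [0, 0, 0],
  [-0.08, 0, 0],
  [-0.15, 0, 0],
  [-0.15, 0, 0],
  [-0.15, 0, 0],
], spin=[0, 0, 0, 0, 0, 0, 0, 0], grip=[0.35, 0.45, 0.45, 0.45, 0.45, 0.45, 0.45, 0.45])

```text
time_s: 44.45
ee_pos: [0.5849, -0.1959, 0.1361]
tool_rot: [1.209, 1.21, -1.21]
ft_force: [-0.3, -0.2, 0.6]
grip_width: 0.0386
```

Emit:
carry_out([
  [-0.15, 0, 0],
  [-0.15, 0, 0.05],
  [0, 0, 0],
  [0, 0, 0],
  [0, 0, 0],
], spin=[0, 0, 0, 0, 0], grip=[0.8, 0.8, 0.8, 0.8, 0.8])

```text
time_s: 44.87
ee_pos: [0.5846, -0.2058, 0.1948]
tool_rot: [1.21, 1.21, -1.21]
ft_force: [0.8, -0.2, -0.6]
grip_width: 0.0684
```

Run:
```python
from h import *
shot('wrist','w45'); plan((.5842,-.27,.1),0)
```

```text
TCP [ 0.5843 -0.2055  0.194 ] yaw -0.03 j6 -0.45 f [ 0.3  1.1 -0.3] w 0.0685 t 44.92
   [[0.156, 0.0, 0.108], [0.157, 0.001, 0.107], [0.156, -0.0, 0.108]] spin -0.0 n 3
```

View pics/w45.png

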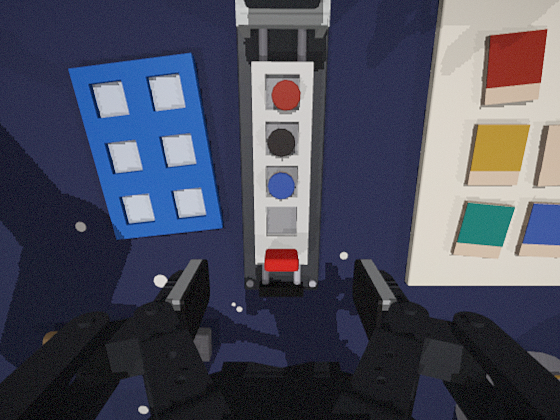

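Run:
```python
from h import *
blob('w45','red',(262,75,305,115),.034);blob('w45','black',(262,122,300,162),.034);blob('w45','blue',(262,165,300,205),.034)
c,im=load('w45')
for u,z in [((265,249),.055),((298,249),.055),((298,272),.055),((265,272),.055),((252,62),.025),((313,62),.025)]: print(ray(c,u,z).round(4))
crop('pics/w45.png',235,45,330,300,'pics/w45c.png',2.3)
shot('top','t45'); crop('pics/t45.png',250,160,400,265,'pics/t45c.png',5)
```

```text
red [285.7  94.9] [27.8 30. ] [ 0.5875 -0.1135  0.034 ]
black [281.  142.8] [27.8 28.6] [ 0.5833 -0.1558  0.034 ]
blue [280.9 185.5] [26.2 26.3] [ 0.5832 -0.1966  0.034 ]
[ 0.5679 -0.2545  0.055 ]
[ 0.5997 -0.2545  0.055 ]
[ 0.6   -0.279  0.055]
[ 0.5675 -0.279   0.055 ]
[ 0.5572 -0.085   0.025 ]
[ 0.6122 -0.0851  0.025 ]
```

View pics/t45c.png

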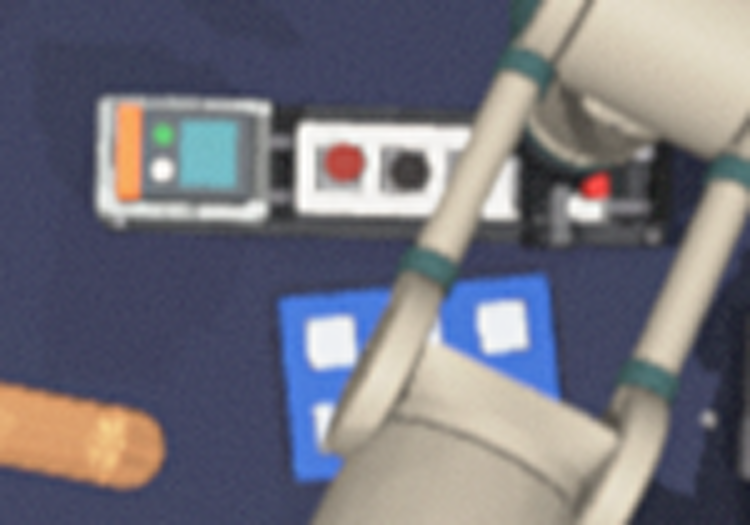

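View pics/w45c.png

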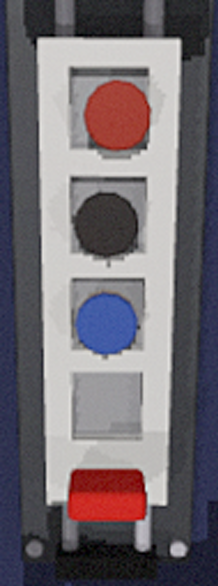

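Emit:
carry_out([
  [0.08, 0, -0.1],
  [0.1, 0, -0.12],
  [0.1, 0, -0.12],
  [0.04, 0, -0.06],
  [0, 0, 0],
  [0, 0, 0],
  [0, 0, 0],
], spin=[0, 0, 0, 0, 0, 0, 0], grip=[0.8, 0.8, 0.8, 0.8, 0.8, 0.8, 0.8])

```text
time_s: 45.55
ee_pos: [0.5862, -0.1273, 0.1321]
tool_rot: [1.209, 1.207, -1.209]
ft_force: [0.2, -0.7, 0.6]
grip_width: 0.0684
```

Run:
```python
from h import *
shot('wrist','w46'); plan((.5842,-.27,.1),0)
```

```text
TCP [ 0.5863 -0.1276  0.1325] yaw -0.06 j6 -0.33 f [ 0.  -0.3 -0.3] w 0.0685 t 45.6
   [[0.041, -0.003, 0.178], [0.041, -0.002, 0.178], [0.041, -0.003, 0.178], [0.041, -0.002, 0.178]] spin -0.0 n 4
```

View pics/w46.png

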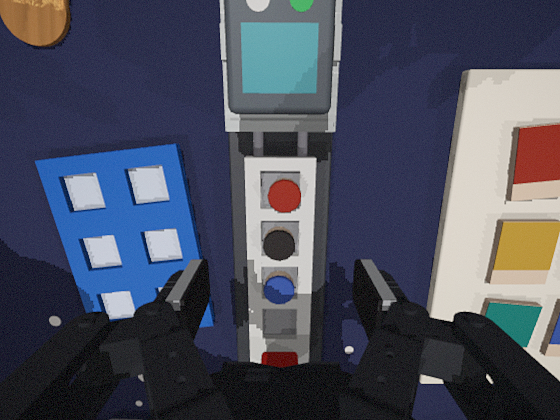

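Run:
```python
from h import *
crop('pics/w46.png',235,145,335,345,'pics/w46c.png',4)
for z in(.034,.039): blob('w46','red',(262,170,305,216),z)
blob('w46','black',(262,225,300,262),.034);blob('w46','blue',(262,268,300,308),.034)
c,im=load('w46')
print([ray(c,u,.025).round(4) for u in [(246,157),(317,157)]])
```

```text
red [284.1 195.8] [32.3 32.7] [ 0.5875 -0.1132  0.034 ]
red [284.1 195.8] [32.3 32.7] [ 0.5875 -0.1119  0.039 ]
black [278.7 244.8] [30.5 31.6] [ 0.5833 -0.1544  0.034 ]
blue [278.9 289.6] [28.  30.6] [ 0.5833 -0.1958  0.034 ]
[array([ 0.5578, -0.0842,  0.025 ]), array([ 0.6133, -0.0842,  0.025 ])]
```

View pics/w46c.png

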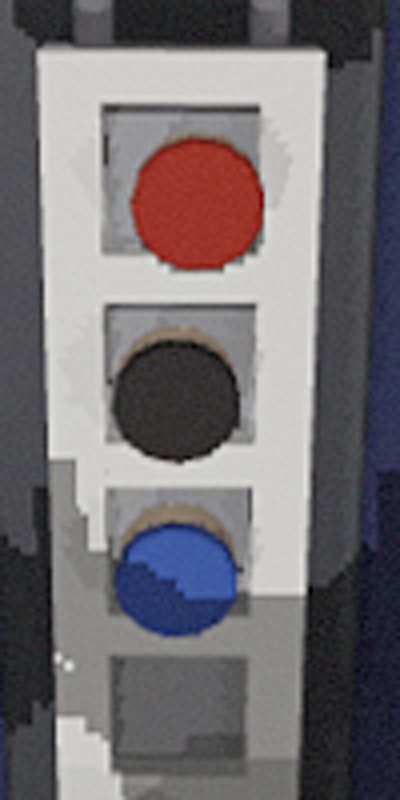

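Emit:
carry_out([
  [0.0, -0.01, 0.1],
  [0.0, 0, 0.14],
  [0.0, 0, 0.14],
  [0.03, 0, 0.14],
  [0.05, 0, 0.14],
  [0.05, 0, 0.07],
  [0.03, 0, 0],
  [0, 0, 0],
], spin=[0, 0, 0, 0, 0, 0, 0, 0], grip=[0.8, 0.8, 0.8, 0.65, 0.65, 0.65, 0.65, 0.65])

```text
time_s: 46.27
ee_pos: [0.5819, -0.2724, 0.0978]
tool_rot: [1.212, 1.211, -1.212]
ft_force: [-0.7, 1.1, 0.1]
grip_width: 0.0556
```

Emit:
carry_out([
  [0, 0, 0],
  [0, 0, 0],
], spin=[0, 0], grip=[0.65, 0.65])

```text
time_s: 46.43
ee_pos: [0.5833, -0.2709, 0.0998]
tool_rot: [1.209, 1.209, -1.208]
ft_force: [-0.3, -0.7, 0.1]
grip_width: 0.0553
```

Run:
```python
from h import *
shot('wrist','w47'); plan((.5842,-.2735,.036),0)
```

```text
TCP [ 0.5835 -0.2709  0.1   ] yaw 0.04 j6 -0.54 f [0.  0.4 0.2] w 0.0556 t 46.48
   [[0.16, 0.002, 0.007], [0.16, 0.001, 0.006]] spin 0.0001 n 2
```

View pics/w47.png

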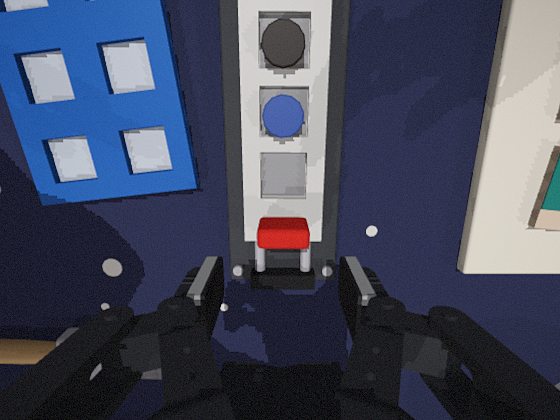

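Run:
```python
from h import *
crop('pics/w47.png',225,200,345,300,'pics/w47c.png',6)
c,im=load('w47')
for u,z in [((283,218),.055),((283,234),.055),((283,248),.055),((283,241),.025),((258,248),.055),((309,248),.055)]: print(u,ray(c,u,z).round(4))
```

```text
(283, 218) [ 0.5833 -0.2577  0.055 ]
(283, 234) [ 0.5834 -0.2683  0.055 ]
(283, 248) [ 0.5834 -0.2778  0.055 ]
(283, 241) [ 0.5836 -0.2851  0.025 ]
(258, 248) [ 0.5674 -0.2778  0.055 ]
(309, 248) [ 0.6    -0.2778  0.055 ]
```

View pics/w47c.png

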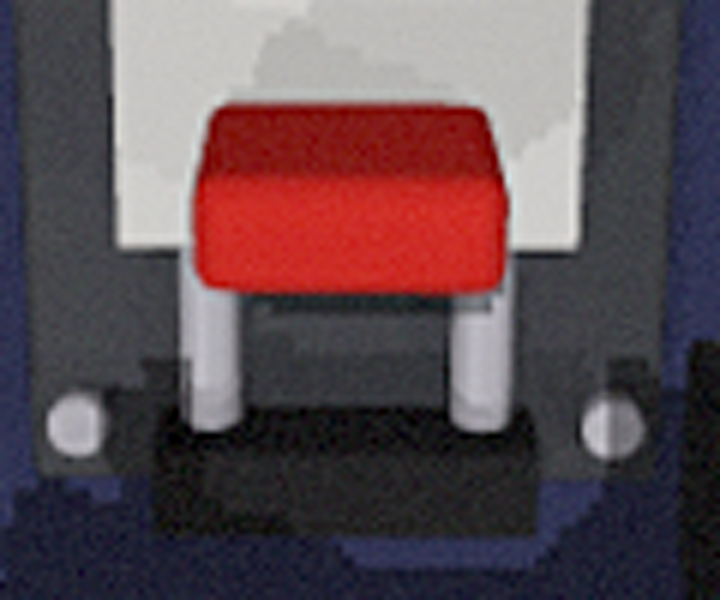

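Emit:
carry_out([
  [0.08, 0, 0.002],
  [0.1, 0, 0],
  [0.09, 0, 0],
  [0.045, 0, 0],
  [0, 0, 0],
  [0, 0, 0],
  [0, 0, 0],
  [0, 0, 0],
], spin=[0, 0, 0, 0, 0, 0, 0, 0], grip=[0.65, 0.65, 0.65, 0.65, 0.65, 0.3, 0.3, 0.3], force=40)

```text
time_s: 47.15
ee_pos: [0.5847, -0.2727, 0.0379]
tool_rot: [1.21, 1.206, -1.208]
ft_force: [2.6, 0.3, 0.3]
grip_width: 0.033
```

Emit:
carry_out([
  [0, 0, 0],
  [0, 0, 0],
], spin=[0, 0], grip=[0.3, 0.3])

```text
time_s: 47.32
ee_pos: [0.5847, -0.2728, 0.0378]
tool_rot: [1.21, 1.205, -1.208]
ft_force: [3.3, 0.9, 2.9]
grip_width: 0.033
```

Gripped. Slide slowly along +y (tool −z).

Emit:
carry_out([
  [0, 0, -0.02],
  [0, 0, -0.04],
  [0, 0, -0.05],
  [0, 0, -0.05],
  [0, 0, -0.05],
  [0, 0, -0.05],
  [0, 0, -0.05],
  [0, 0, -0.04],
], spin=[0, 0, 0, 0, 0, 0, 0, 0], grip=[0.3, 0.3, 0.3, 0.3, 0.3, 0.3, 0.3, 0.3])

```text
time_s: 47.98
ee_pos: [0.5851, -0.2023, 0.0378]
tool_rot: [1.21, 1.204, -1.207]
ft_force: [3.9, -1.6, 4.4]
grip_width: 0.0329
```

Run:
```python
from h import *
shot('wrist','w48'); plan((.5842,-.18,.0378),0)
```

```text
TCP [ 0.5851 -0.2006  0.0378] yaw 0.0 j6 -0.44 f [3.4 2.1 5.7] w 0.0327 t 48.03
   [[0.0, -0.004, -0.103]] spin 0.0 n 1
```

View pics/w48.png

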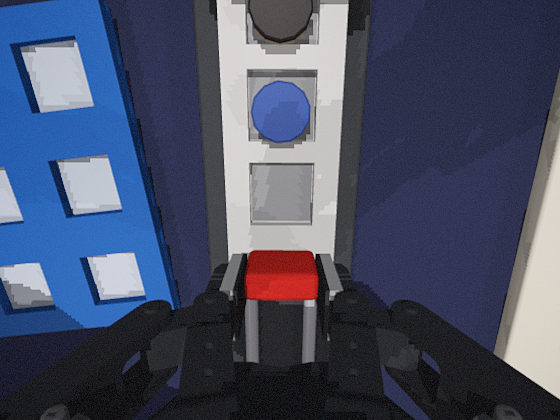

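Emit:
carry_out([
  [0, 0, -0.02],
  [0, 0, -0.02],
  [0, 0, -0.02],
  [0, 0, -0.02],
  [0, 0, -0.02],
  [0, 0, -0.02],
  [0, 0, -0.01],
  [0, 0, 0],
], spin=[0, 0, 0, 0, 0, 0, 0, 0], grip=[0.3, 0.3, 0.3, 0.3, 0.3, 0.3, 0.3, 0.3])

```text
time_s: 48.7
ee_pos: [0.5852, -0.1761, 0.0378]
tool_rot: [1.211, 1.205, -1.207]
ft_force: [4.7, 0.4, 5.3]
grip_width: 0.0329
```

Emit:
carry_out([
  [0, 0, -0.015],
  [0, 0, -0.015],
  [0, 0, -0.01],
  [0, 0, 0],
], spin=[0, 0, 0, 0], grip=[0.3, 0.3, 0.3, 0.3])

```text
time_s: 49.03
ee_pos: [0.5852, -0.1719, 0.0378]
tool_rot: [1.205, 1.2, -1.208]
ft_force: [3.1, -9.9, 3.3]
grip_width: 0.033
```

Emit:
carry_out([
  [0, 0, -0.015],
  [0, 0, -0.015],
  [0, 0, -0.01],
  [0, 0, 0],
], spin=[0, 0, 0, 0], grip=[0.3, 0.3, 0.3, 0.3])

```text
time_s: 49.37
ee_pos: [0.5853, -0.1718, 0.0379]
tool_rot: [1.193, 1.192, -1.212]
ft_force: [0.2, -29.6, -1.4]
grip_width: 0.0329
```

Emit:
carry_out([
  [0, 0, 0.02],
  [0, 0, 0.02],
  [0, 0, 0.008],
  [0, 0, 0],
], spin=[0, 0, 0, 0], grip=[0.3, 0.3, 0.3, 0.3])

```text
time_s: 49.7
ee_pos: [0.5852, -0.1719, 0.0378]
tool_rot: [1.209, 1.203, -1.208]
ft_force: [3.4, -4.2, 5.3]
grip_width: 0.033
```

Still pressed lightly home (4 N). Open and rise.

Emit:
carry_out([
  [0, 0, 0],
  [0, 0, 0],
  [0, 0, 0],
  [0, 0, 0],
  [-0.08, 0, 0],
  [-0.12, 0, 0],
  [-0.15, 0, 0],
  [-0.15, 0, 0],
], spin=[0, 0, 0, 0, 0, 0, 0, 0], grip=[0.5, 0.65, 0.65, 0.65, 0.65, 0.65, 0.65, 0.65])

```text
time_s: 50.37
ee_pos: [0.5819, -0.1693, 0.1363]
tool_rot: [1.209, 1.213, -1.211]
ft_force: [0.3, -0.1, 0.2]
grip_width: 0.0557
```

Emit:
carry_out([
  [-0.15, 0, 0],
  [-0.15, 0, -0.1],
  [0, 0, -0.1],
  [0, 0, -0.05],
  [0, 0, 0],
  [0, 0, 0],
], spin=[0, 0, 0, 0, 0, 0], grip=[0.65, 0.65, 0.65, 0.65, 0.65, 0.65])

```text
time_s: 50.87
ee_pos: [0.5821, -0.1196, 0.1949]
tool_rot: [1.207, 1.212, -1.211]
ft_force: [0.8, 0.1, -0.1]
grip_width: 0.0557
```

Run:
```python
from h import *
shot('wrist','w50'); shot('scene','s50'); shot('top','t50')
crop('pics/s50.png',220,200,340,340,'pics/s50c.png',4)
print(env.sense()['time_s'])
c,im=load('w50')
```

```text
51.0167
```

View pics/w50.png

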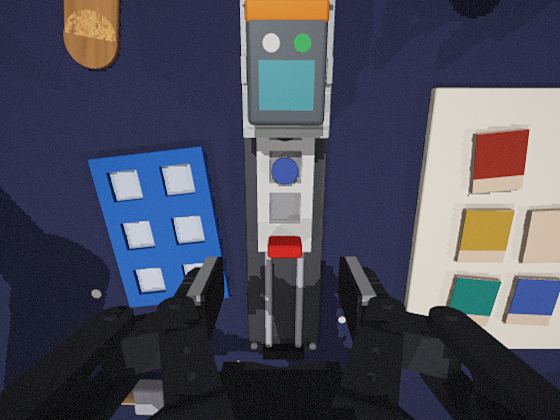

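View pics/s50c.png

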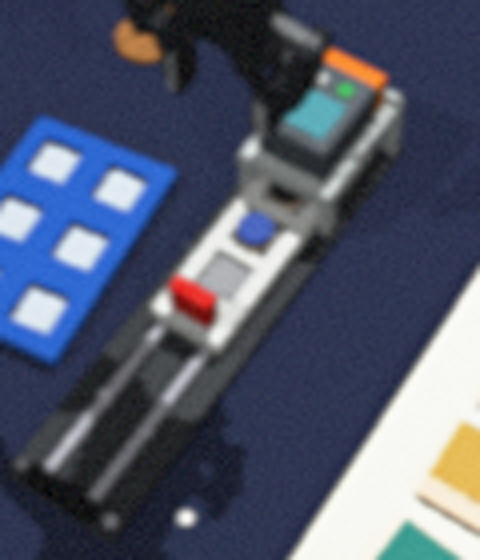

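View pics/t50.png

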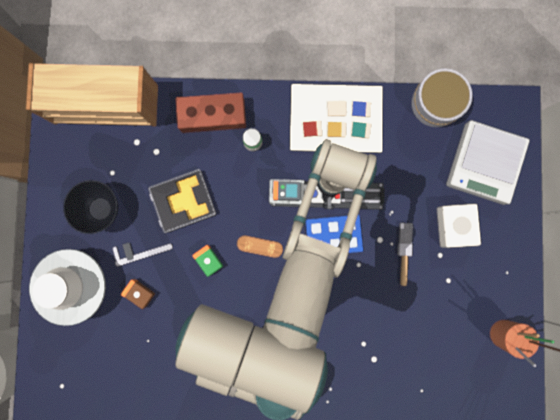

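Run:
```python
from h import *
crop('pics/w50.png',235,0,335,260,'pics/w50c.png',2.3)
c,im=load('w50')
b=blob('w50','blue',(268,155,302,190),.034)
for u in [(249,125),(324,125),(329,19),(245,19)]: print(ray(c,u,.09).round(4))
print('grip top',ray(c,(284,243),.055),ray(c,(284,256),.055))
```

```text
blue [284.3 170.8] [26.6 26.7] [ 0.5836 -0.0961  0.034 ]
[ 0.5563 -0.0521  0.09  ]
[ 0.6129 -0.0521  0.09  ]
[0.6135 0.0185 0.09  ]
[0.5555 0.0185 0.09  ]
grip top [ 0.58339615 -0.16223772  0.055     ] [ 0.58345222 -0.17581932  0.055     ]
```

View pics/w50c.png

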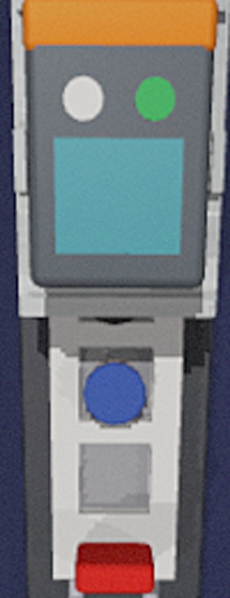

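Run:
```python
from cell import env
print(env.sense()['ft_force'],env.hand_in())
```

```text
the job is handed in; nothing more can be done
[ 0.3445449  -1.21585077 -0.14768582] None
```

The job is handed in at about 51 s. I believe every step is met, with one button position I could not see at the end. No verdict came back.

**What I did**
- **Reader out of the foam:** The first grip at the orange end lifted the reader almost level, because the pads held it too firmly to tilt. I lowered it and gripped again. The second try tilted it but let it slip, and the orange end came to rest on the foam block. A light corner grip then tilted it to about 0.4 rad with its heel still on the cutout floor.
- **Reader to the seat:** I stood it on end on the bench. A gripped attempt to tip it over only carried it upright, so I pushed it over with closed fingers. It landed window down, and I lifted it into the seat display up.
- **Buttons:** The tray held three: red, black and blue. They went to wells 1, 2 and 3. My first try at the red one missed and nudged it a few millimetres inside its pocket.
- **Carriage:** I slid it by the red grip about 101 mm until it stopped hard at 30 N, then eased off and let go.

**Last checks**
- **Reader:** It measured about 1 mm from the seat centre and level, and it looked unchanged after the slide.
- **Buttons:** Before the slide all three lay flat. Red had moved into a corner of well 1, roughly 3.5–4 mm off centre (limit 7 mm). I didn't see what moved it.
- **Carriage:** Blue moved with the carriage, by about 100 mm. Well 1 ended under the seat window, which fits the carriage being home.
- **Not seen:** Red and most of black are hidden under the bridge, so I could not check them after the slide.
- **Disagreement:** The top camera read about 3.5 mm lower in y than the wrist camera throughout. I used the wrist camera.

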